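Lay a specimen vial in the clamping fixture and hold the hidden bolt head for the lock nut

ROBOT

A 6-joint arm with a two-finger parallel gripper is mounted at the origin on a cart in front of the work surface, level with it; the furniture and walls round the work are solid. World frame = base frame: x ahead of the robot, y to its left, z up, the work surface at z = 0. Lengths are in m, angles in rad, forces in N, time in s.
With the tool pointing down it reaches from about 0.35 to 0.875 m from the base axis. Payload 15.5 kg.
Tool frame: the origin (TCP) lies midway between the tips of the shut fingers; the grasp point (between the pads) lies 19 mm behind it; z points along the fingers, y is the line along which they close (so a half turn about z gives the same grasp; the last joint's range is limited). The gripper opens to 85 mm and grips with 20 to 120 N. Pads are 22 mm wide; open, the fingers measure 114 mm over their backs; the gripper's body (76 mm by 85 mm) begins 54 mm behind the grasp point. The pads swing forward as they close: fully open they stand 13 mm farther back than shut.
Start: joints at [1.226, 0.494, 1.345, -0, 1.302, -0.096], TCP at [0.155, 0.606, 0.231] pointing down, gripper open.
Joint ranges: [-2.91, 2.91], [-0.82, 2.16], [0.22, 2.67], [-1.22, 4.37], [0.12, 2.79], [-3.08, 3.08]. Speed limits (rad/s): [1.89, 1.89, 2.57, 3.01, 3.01, 3.01].

INTERFACE

Orientations are given as a rotation vector (axis times angle).
In Python, from rig import env gives the robot as it stands.
- The arm moves only by the tool arm_command, never from a script. Its argument "series" is text: rows parted by semicolons, each of 6 numbers parted by spaces: the shift along the tool's x, y, z in mm, then the turn, a rotation vector about the tool's x, y, z in rad. A call has 1 to 5 rows; each row is the pose to reach, as a shift and turn from the pose commanded when the call began, along the tool's axes at that moment; what a row does not reach only later rows make up. A row lasts 1/10 s, in which the tool goes at most 50 mm and 8.59 degrees, less where a joint would pass 70% of its speed; a pose out of reach is approached as far as the arm can. A call with a gripper value outside its range is refused whole. "claw" is the opening, from 0 (shut) to 1 (fully open), set as the call begins (left out, the last holds). The fingers move at their own pace and stop on an object; "newtons" is the grip in N (left out, the last holds). Time passes only in rows, so rows that repeat a pose let the fingers close. It gives the time, the measured TCP pose, the force, the opening and the grip force at its end, in the units of the state.
- env.get_obs(): the state, without advancing time (a new reading comes with each control period).
- env.snapshot(name): name is "side" or "top"; returns the picture (384x512x3 uint8, red, green, blue); there is no depth.
- env.get_calibration(name): a dict with "mtx" (3x3 intrinsics, pixels), "k1" (the pictures are not rectified: a ray, as slopes to the right and down, at radius r is drawn at 1 + k1 r^2 times it, then the intrinsics apply), "rvec" (rotation vector, rad) and "tvec" (3), from world to camera coordinates, as OpenCV has them. Camera axes: x right, y down, z forward; pixel columns grow to the right and rows downward; lengths in m; the calibration is good to about 2 mm. A picture is of the moment at which its call begins. get_calibration takes no time and is no camera call.
- env.sign_off(): hands the job in; it is judged then, once.
Trained networks look in the newest picture that a camera, given by its name, has taken for a name from the list of things; names that differ only in an ending like _2 or _b are one class to them, and where a whole thing is asked for, a point or a joint stands for the part that bears it (a point fixed in the world has none). Each returns a list of dicts, best first, with "score" (0 to 1); they miss things now and then, are a little off and sometimes report something else, mostly with a low value. They report only what shows in the picture. A call takes as long as a camera call. They do not tell look-alikes from the thing itself.
- env.trace(camera, label): "mask" (384x512 bool, what is visible of it) and "rect" ([centre column, centre row, width, height] in pixels, round what is visible of it).
- env.spot_point(camera, label): "location" ([column, row] in pixels: a listed point, or the origin of a listed thing).
The state is a dict: "time": time; "qpos": joint angles; "joint_vel": joint speeds; "tau": joint torques, N m; "ee_pos": TCP position; "ee_rot": TCP orientation; "force": force on the tool from outside, world axes, zero at the start; "torque": the same for the moment, N m; "width": finger opening in m; "grasp_force": force on a finger pad.
Only numpy, scipy, OpenCV 4.12 (cv2) and the standard library are available. Lean on these libraries where they do the work, as an engineer would, in place of code of your own. Each camera call takes 0.05 s, during which the arm holds its last target. There are 200 camera calls.

TASK

Lay the glass specimen vial that stands on the desk gently on its side in the V-cradle of the clamping fixture, its base up against the end stop and its cap towards the open end, and let go of it. Then reach down into the narrow gap behind the bracket, grip the hidden hexagon head of the clamp bolt across its flats, and turn it until the rubber pad of the hold-down finger presses lightly on the vial. Finish while still holding the bolt head there against its lifting spring, so that it cannot turn back while I tighten the lock nut at the front; leave the other things where they are.

Things in the scene. Friction and masses are not known exactly. Their poses are not given: they have to be found in the camera images.
- vial: Cylindrical glass specimen vial with screw cap, 26 mm in diameter, 68 mm tall, about 30 g, standing upright on the desk. Origin at the centre of its base, z axis along the vial to the cap. The glass can be gripped from 5 to 55 mm above the base.
- vial_cap (a point): Centre of the top of the vial's cap, 68 mm from the base along the vial's z axis.
- fixture: Grey-painted metal clamping fixture, fixed, level. Origin on the desk under the bolt axis, in the plane of the bracket's front face; x along the bolt, away from the robot, y left, z up. In mm: base plate x -50 to 61, y -116 to 34, top z 8; bracket plate x 0 to 6, y -26 to 28, up to z 88; lock nut and bolt end in front of it, within 11 of the bolt axis (y 0, z 64), out to x -38; cradle in front, to the right.
- gap (a point): Centre of the top of the gap behind the bracket, 88 mm above the desk, axes as the fixture's (its x 28, y 0, z 88 mm). The gap is 44 mm wide along x, between the bracket and the rear flange (a like plate, fixture x 50 to 56, y -26 to 28, up to z 88 mm), open at the top and at both sides; its floor is the base plate 80 mm below.
- cradle (a point): Where the axis of the lying vial meets the cradle's end stop, axes as the fixture's (its x -18, y -37, z 40 mm); the vial lies level along -y from here, base to the stop. The cradle: two black blades with 90-degree V-notches at y -4 to -12 and -54 to -62 mm, 21 mm wide in x, so fingers pass on both sides; notch lips 8 mm below this point, stop up to 6 mm above it, rail 24 mm and base plate 32 mm below.
- bolt_head: Steel hexagon head of the clamp bolt in the gap: 18 mm across flats, 13 mm long. Origin at its centre, 16.5 mm behind the bracket's back face, 64 mm above the desk, 24 mm below the plates' tops. x along the bolt, away from the robot; y square to one pair of flats. It turns with the bolt: rolled -0.45 rad about x from upright at the start (top leaning to +y), +0.45 rad when the joint reads 0.90.
- clamp_bolt (a joint): Turn of bolt and head (rad), right-handed about the bolt's x axis: 0 at the start (stop, finger raised), grows as the finger goes down, at most 1.4. A lifting spring (0.02 N m at 0, 0.045 at 0.9) turns it back when let go. At 0.90 the pad meets the lying vial; from there the finger, sprung on the bolt (0.7 N m per rad), presses 0.22 N more per degree: 0.95 to 1.1 is a light press.
- hold_finger: Dark steel hold-down finger on the bolt in front of the bracket (fixture x -12 to -24 mm), pointing to -y; its 12 mm rubber pad, 56 mm from the bolt axis, comes down on the lying vial 19 mm from the stop. At the start raised 0.90 rad above level, lowest point of its pad at fixture y -40, z 96 mm: bring the vial in under it from the -y side. Origin on the bolt axis, in the bracket's front plane.
- pin_jar: Bystander: small clear jar with a white lid, 48 mm in diameter, 46 mm tall, standing. Origin at the centre of its underside.
- tweezers: Bystander: steel tweezers lying flat, 127 x 18 x 10 mm, long axis y. Origin under the middle.
- loupe: Bystander: black loupe, 41 mm in diameter, 38 mm tall, standing. Origin at the centre of its underside.
Mind the look-alikes: they are no part of the job. Leave any red look-alike of the vial alone.

How it is judged:
On the way:
1. the vial lies in the V-cradle, base to the end stop, and has been let go (y of vial in the frame of cradle between -0.015 and 0.002 m and x of vial in the frame of cradle between -0.004 and 0.004 m and z of vial in the frame of cradle between -0.004 and 0.004 m and x of vial_cap in the frame of cradle between -0.004 and 0.004 m and z of vial_cap in the frame of cradle between -0.004 and 0.004 m and y of vial_cap in the frame of cradle below -0.055 m and contact force between each of the arm, the fingers and vial below 0.1 N and linear speed of vial below 0.03 m/s), for 0.2 s.
At the end, for the whole second after the job is handed in: The vial lies untouched at rest in the cradle (ends within 4 mm of its axis, base within 15 mm of the stop, cap outwards); the untouched hold-down finger presses it with 0.3 to 10 N; the fingers grip the bolt head with over 6 N, and the bolt stays still, turned beyond 0.8 rad (all of step 1 and contact force between the fingers and bolt_head above 6 N and value of joint clamp_bolt above 0.8 rad and velocity of joint clamp_bolt between -0.1 and 0.1 rad/s and contact force between hold_finger and vial between 0.3 and 10 N and contact force between each of the fingers, the arm and hold_finger below 0.1 N); the arm keeps its last pose, push and grip.
It fails at once if the vial is dropped or thrown (falls faster than 0.4 m/s while not held) (linear speed of vial above 0.4 m/s and contact force between the fingers and vial below 0.01 N).
It fails at once if the finger presses the glass vial with more than 20 N (contact force between hold_finger and vial above 20 N).
It fails at once if the pin_jar is pushed away (more than 30 mm) (distance of pin_jar from where it was at the start of the episode above 0.03 m).
It fails at once if the tweezers is pushed away (more than 30 mm) (distance of tweezers from where it was at the start of the episode above 0.03 m).
It fails at once if the loupe is pushed away (more than 30 mm) (distance of loupe from where it was at the start of the episode above 0.03 m).
It also fails if it takes over 54 s, if anything falls off the work surface, if the arm or the gripper's body presses on something with over 40 N, if the wrist force passes 120 N, or if a joint passes its speed limit or range.

## Working session

There is one attempt and no reset: what is moved stays moved. The work goes in short steps, Python scripts to look and compute and a tool call to move; the robot and the scene stay as the last step left them, time stands still between calls to the robot, and variables do not carry over. Pictures are saved under pics/ and viewed, at most 10 in all, crops included, and the job is handed in when it is done.

Besides the shell and the picture viewer there is one more tool, called after "Emit:" as name(argument=value, ...), one argument or row to a line, values as JSON. arm_command: Moves the arm, as the interface text tells. Its arguments: {"type":"object","properties":{"series":{"type":"string"},"claw":{"type":"number"},"newtons":{"type":"number"}},"required":["series"]}

```bash
ls; mkdir -p pics; cat > h.py <<'E'
import numpy as np, cv2
from scipy.spatial.transform import Rotation as R
from rig import env
def snap(n):
    return env.snapshot(n)
def ray(n,px):
    c=env.get_calibration(n);K=np.array(c['mtx']);k1=c['k1']
    d=np.array([k1,0,0,0,0.])
    u=cv2.undistortPoints(np.array([[px]],float),K,d)[0,0]
    Rm=cv2.Rodrigues(np.array(c['rvec'],float))[0];t=np.array(c['tvec'],float).ravel()
    return -Rm.T@t, Rm.T@np.array([u[0],u[1],1.])
def onz(n,px,z):
    o,d=ray(n,px);return o+d*(z-o[2])/d[2]
def tri(pa,pb,a='top',b='side'):
    o1,d1=ray(a,pa);o2,d2=ray(b,pb)
    s=np.linalg.lstsq(np.c_[d1,-d2],o2-o1,rcond=None)[0]
    p,q=o1+d1*s[0],o2+d2*s[1];return (p+q)/2,np.linalg.norm(p-q)
def proj(n,P):
    c=env.get_calibration(n)
    return cv2.projectPoints(np.array(P,float).reshape(-1,3),np.array(c['rvec'],float),np.array(c['tvec'],float),np.array(c['mtx'],float),np.array([c['k1'],0,0,0,0.]))[0][:,0]
E
python3 - <<'E'
from h import *
np.set_printoptions(precision=4,suppress=True)
o=env.get_obs();print(o['time'],o['ee_pos'],o['ee_rot'],o['width'])
ims=[snap(n) for n in('top','side')]
cv2.imwrite('pics/a.png',cv2.cvtColor(np.vstack(ims)[:, :],cv2.COLOR_RGB2BGR))
im=np.hstack(ims); cv2.imwrite('pics/a.png',cv2.resize(im[:,:,::-1],(800,300),interpolation=cv2.INTER_AREA))
for i,n in enumerate(('top','side')):
    cv2.imwrite(f'pics/{n}0.png',cv2.resize(ims[i][:,:,::-1],(800,600)))
    print(n,ray(n,(256,192)))
    for l in('vial','vial_cap','fixture','gap','cradle','bolt_head','hold_finger','pin_jar','tweezers','loupe'):
        print(l,[(np.round(d['location'],1),round(d['score'],2)) for d in env.spot_point(n,l)[:3]])
E
```

```text
pics
0.0 [0.1544 0.6053 0.2307] [-0.3912 -3.1169  0.0018] 0.08547279131448712
top (array([ 0.283 , -0.0216,  1.2587]), array([ 0.2286,  0.0058, -0.9739]))
vial [(array([359.7, 176.1]), 0.48), (array([334.2, 179.7]), 0.45)]
vial_cap [(array([368.7, 164.3]), 0.65), (array([337.5, 174.9]), 0.57)]
fixture [(array([216.4, 220.3]), 0.7)]
gap [(array([209.4, 202.6]), 0.81), (array([334.5, 179.1]), 0.15)]
cradle [(array([226.2, 218.8]), 0.83)]
bolt_head [(array([209.8, 205.2]), 0.54), (array([213.9, 212.8]), 0.5)]
hold_finger [(array([214.3, 214.9]), 0.54)]
pin_jar [(array([156.6, 227.9]), 0.7)]
tweezers [(array([232.3, 271.4]), 0.45)]
loupe [(array([318. , 157.5]), 0.6)]
side (array([ 0.1427, -0.6836,  0.4377]), array([ 0.4638,  0.7739, -0.4314]))
vial [(array([365.8, 271. ]), 0.88), (array([330.6, 257.6]), 0.8), (array([224.8, 197. ]), 0.17)]
vial_cap [(array([369.7, 246.7]), 0.85), (array([338.2, 227.7]), 0.77)]
fixture [(array([220.8, 196.8]), 0.8)]
gap [(array([229.1, 169. ]), 0.79), (array([192.3, 175.6]), 0.4)]
cradle [(array([227.2, 193.4]), 0.86)]
bolt_head [(array([228.4, 175.7]), 0.74)]
hold_finger [(array([220.3, 175.5]), 0.64)]
pin_jar [(array([193.2, 175.7]), 0.67)]
tweezers [(array([173.4, 221.3]), 0.48)]
loupe [(array([344.6, 238.7]), 0.71), (array([229.9, 167. ]), 0.67)]
```

View pics/top0.png

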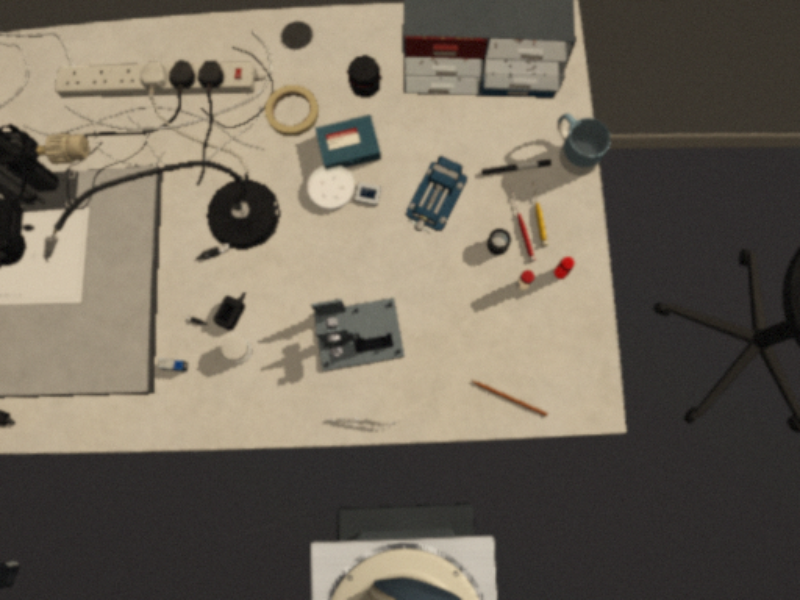

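View pics/side0.png

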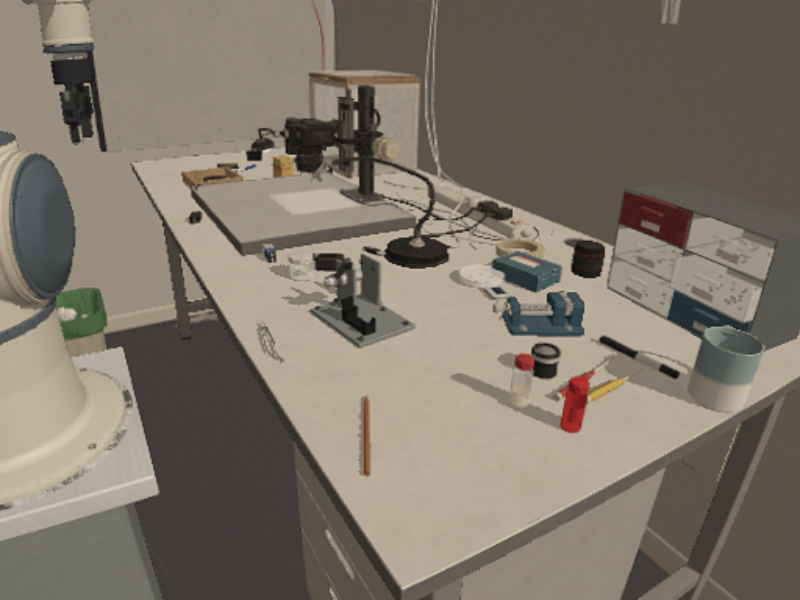

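In the top view (800-px scale) the candidates are the clear vial with a red cap at (527,277) and an all-red one at (565,267). In the side view they are at (522,380) and (574,405). The clear glass one fits the description. I'll confirm it in a crop and locate things.

```bash
cat > fit.py <<'E'
from h import *
from scipy.optimize import least_squares
E
python3 - <<'E'
from h import *
np.set_printoptions(precision=4,suppress=True)
T=snap('top');S=snap('side')
c=lambda im,x,y,w,h,W,H:cv2.resize(im[y:y+h,x:x+w,::-1],(W,H),interpolation=cv2.INTER_CUBIC)
# row1: fixture top (80x60->400x300), fixture side ; row2: vials top, side
m=np.vstack([np.hstack([c(T,190,180,80,60,400,300),c(S,190,152,80,60,400,300)]),np.hstack([c(T,290,140,80,60,400,300),c(S,310,220,80,60,400,300)])])
cv2.imwrite('pics/b.png',m)
print('vial',tri((334.2,179.7),(330.6,257.6)),tri((337.5,174.9),(338.2,227.7)))
print('cap z.068',onz('top',(337.5,174.9),.068),onz('side',(338.2,227.7),.068), 'base',onz('top',(334.2,179.7),0),onz('side',(330.6,257.6),0))
for n,a,b in(('gap',(209.4,202.6),(229.1,169)),('cradle',(226.2,218.8),(227.2,193.4)),('fix',(216.4,220.3),(220.8,196.8)),('bolt',(209.8,205.2),(228.4,175.7)),('jar',(156.6,227.9),(193.2,175.7)),('tweez',(232.3,271.4),(173.4,221.3)),('loupe',(318,157.5),(344.6,238.7))):
    print(n,*tri(a,b))
E
```

```text
vial (array([ 0.6015, -0.2385, -0.0025]), np.float64(0.011275181274750941)) (array([ 0.6015, -0.2395,  0.0692]), np.float64(0.0006207737582530563))
cap z.068 [ 0.6016 -0.2395  0.068 ] [ 0.6034 -0.2381  0.068 ] base [ 0.6058 -0.2413  0.    ] [ 0.5927 -0.2398 -0.    ]
gap [0.5351 0.1113 0.0802] 0.0012078292591629182
cradle [0.5026 0.069  0.0333] 0.009384424928279005
fix [0.501  0.0992 0.011 ] 0.004506903080300292
bolt [0.5326 0.1122 0.0611] 0.00019028830184602698
jar [0.4875 0.2686 0.0099] 0.0073859138888692655
tweez [ 0.357   0.0601 -0.005 ] 0.0027489940068552376
loupe [ 0.6733 -0.1979 -0.002 ] 0.004210972474431448
```

View pics/b.png

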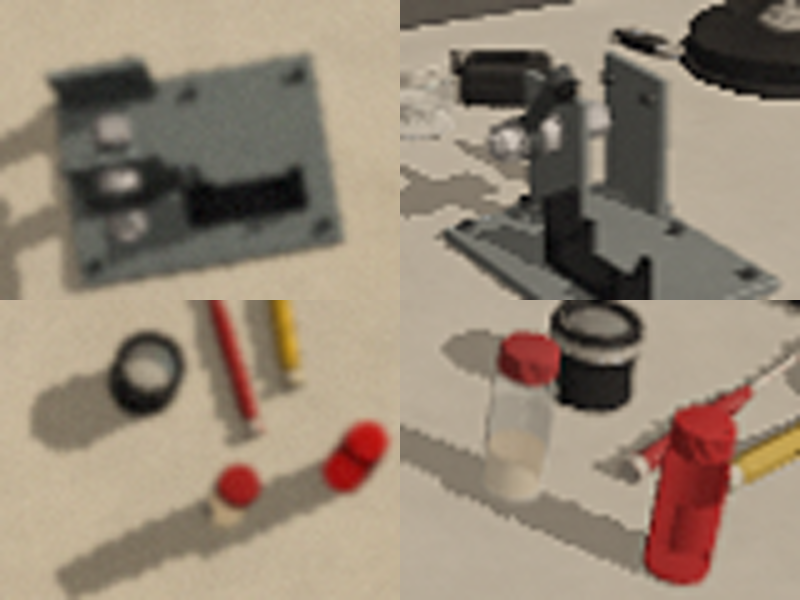

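The crop confirms the clear vial holding liquid, with a red cap, at top ≈(337,177) px and side ≈(336,231) px. The solid-red one is the look-alike. Next I'll fit the fixture and vial poses from the masks.

```bash
cat > fit.py <<'E'
from h import *
from scipy.optimize import minimize
def box(x0,x1,y0,y1,z0,z1):
    return np.array([[x,y,z] for x in(x0,x1) for y in(y0,y1) for z in(z0,z1)],float)/1000
SC=8
def sil(n,parts,roi):
    m=np.zeros((roi[3]*SC,roi[2]*SC),np.uint8)
    for P in parts:
        q=(proj(n,P)-[roi[0],roi[1]]+.5)*SC
        cv2.fillConvexPoly(m,cv2.convexHull((q*16).astype(np.int32)),255,shift=4)
    return cv2.resize(m,(roi[2],roi[3]),interpolation=cv2.INTER_AREA)/255.
def fixparts(p,j=0.):
    a=.9-j
    r=lambda y,z:(64+0,)
    B=[box(-50,61,-116,34,0,8),box(0,6,-26,28,0,88),box(50,56,-26,28,0,88)]
    for y0,y1 in((-49,-41),(-99,-91)): B.append(box(-28.5,-7.5,y0,y1,8,32))
    B.append(box(-28.5,-7.5,-41,-37+4,8,46))
    B.append(box(-38,30,-9,9,55,73))
    f=box(-24,-12,-60,6,-6,6)*1.; y=f[:,1].copy();z=f[:,2].copy()
    f[:,1]=y*np.cos(a)+z*np.sin(a)*1; f[:,2]=-y*np.sin(a)+z*np.cos(a)+.064; B.append(f)
    M=R.from_euler('z',p[2]).as_matrix()
    return [b@M.T+[p[0],p[1],0] for b in B]
def cyl(c,ax,L,r):
    ax=ax/np.linalg.norm(ax);u=np.cross(ax,[.3,.5,.8]);u/=np.linalg.norm(u);v=np.cross(ax,u)
    t=np.linspace(0,2*np.pi,40)[:,None]
    ring=r*(np.cos(t)*u+np.sin(t)*v);return np.vstack([c+ring,c+ring+L*ax])
def best(parts,masks,rois,x0,st):
    def cost(p,ns=('top','side')):
        s=0
        for n in ns:
            x,y,w,h=rois[n];m=masks[n][y:y+h,x:x+w].astype(float)
            k=sil(n,parts(p),rois[n]);s+=((m-k)**2).sum()/m.sum()
        return s
    sim=np.vstack([x0]+[np.array(x0)+np.eye(len(x0))[i]*st[i] for i in range(len(x0))])
    out={}
    for ns in(('top','side'),('top',),('side',)):
        r=minimize(cost,x0,args=(ns,),method='Nelder-Mead',options=dict(initial_simplex=sim,xatol=1e-4,fatol=1e-5));out[ns]=(r.x,r.fun)
    return out
E
python3 - <<'E'
from fit import *
np.set_printoptions(precision=4,suppress=True)
for n in('top','side'):snap(n)
rois={'top':(185,170,90,80),'side':(180,140,110,100)}
F={n:env.trace(n,'fixture') for n in('top','side')}
print({n:[(round(d['score'],2),np.round(d['rect'],1),d['mask'].sum()) for d in F[n]] for n in F})
o=best(fixparts,{n:F[n][0]['mask'] for n in F},rois,[.51,.105,.18],[.01,.01,.08])
for k,v in o.items():print(k,v)
V={n:env.trace(n,'vial') for n in('top','side')}
print({n:[(round(d['score'],2),np.round(d['rect'],1),d['mask'].sum()) for d in V[n]] for n in V})
tgt={'top':(336,178),'side':(334,243)}
mk={n:min(V[n],key=lambda d:np.hypot(*(np.array(d['rect'][:2])-tgt[n])))['mask'] for n in V}
np.savez('masks.npz',ft=F['top'][0]['mask'],fs=F['side'][0]['mask'],vt=mk['top'],vs=mk['side'])
rv={'top':(315,155,45,45),'side':(305,205,60,75)}
for k,v in best(lambda p:[cyl(np.array([p[0],p[1],0]),np.array([0,0,1.]),.068,.0125)],mk,rv,[.602,-.239],[.01,.01]).items():print('vial',k,v)
E
```

```text
{'top': [(0.63, array([229.3, 216.1,  56.8,  45.5]), np.int64(2157))], 'side': [(0.88, array([232.4, 190.1,  62.5,  62.8]), np.int64(2086))]}Traceback (most recent call last):
  File "<stdin>", line 7, in <module>
  File "fit.py", line 37, in best
    r=minimize(cost,x0,args=(ns,),method='Nelder-Mead',options=dict(initial_simplex=sim,xatol=1e-4,fatol=1e-5));out[ns]=(r.x,r.fun)
    res = _minimize_neldermead(fun, x0, args, callback, bounds=bounds,
                               **options)
    fsim[j] = func(sim[j])
              ~~~~^^^^^^^^
    fx = function(np.copy(x), *(wrapper_args + args))
  File "fit.py", line 32, in cost
    k=sil(n,parts(p),rois[n]);s+=((m-k)**2).sum()/m.sum()
  File "fit.py", line 9, in sil
    q=(proj(n,P)-[roi[0],roi[1]]+.5)*SC
       ~~~~^^^^^
  File "h.py", line 19, in proj
    c=env.get_calibration(n)
ValueError: time passes only in moves, steps and waits
```

```bash
python3 - <<'E'
s=open('h.py').read()
s=s.replace("def snap(n)","import os,pickle\nif not os.path.exists('cal.pkl'):\n    pickle.dump({n:env.get_calibration(n) for n in('top','side')},open('cal.pkl','wb'))\nCAL=pickle.load(open('cal.pkl','rb'))\ndef snap(n)",1)
a,b=s.split("def snap(n)");s=a+"def snap(n)"+b.replace("env.get_calibration(n)","CAL[n]")
open('h.py','w').write(s)
E
cat > f1.py <<'E'
from fit import *
np.set_printoptions(precision=4,suppress=True)
for n in('top','side'):snap(n)
rois={'top':(185,170,90,80),'side':(180,140,110,100)}
F={n:env.trace(n,'fixture') for n in('top','side')}
o=best(fixparts,{n:F[n][0]['mask'] for n in F},rois,[.51,.105,.18],[.01,.01,.08])
for k,v in o.items():print(k,v)
V={n:env.trace(n,'vial') for n in('top','side')}
print({n:[(round(d['score'],2),np.round(d['rect'],1),d['mask'].sum()) for d in V[n]] for n in V})
tgt={'top':(336,178),'side':(334,243)}
mk={n:min(V[n],key=lambda d:np.hypot(*(np.array(d['rect'][:2])-tgt[n])))['mask'] for n in V}
np.savez('masks.npz',ft=F['top'][0]['mask'],fs=F['side'][0]['mask'],vt=mk['top'],vs=mk['side'])
rv={'top':(315,155,45,45),'side':(305,205,60,75)}
for k,v in best(lambda p:[cyl(np.array([p[0],p[1],0]),np.array([0,0,1.]),.068,.0125)],mk,rv,[.602,-.239],[.01,.01]).items():print('vial',k,v)
E
python3 f1.py
```

```text
('top', 'side') (array([0.5064, 0.1053, 0.1508]), np.float64(0.05628063941522109))
('top',) (array([0.5068, 0.1053, 0.1451]), np.float64(0.013868710954997204))
('side',) (array([0.5061, 0.1054, 0.1532]), np.float64(0.04178679466500839))
{'top': [(0.62, array([219.8, 221.9,  15.7,  10.9]), np.int64(121)), (0.44, array([338.4, 178.9,  14.5,  15.9]), np.int64(123))], 'side': [(0.85, array([336.6, 243.8,  14.3,  37.7]), np.int64(440)), (0.76, array([369.8, 259.1,  18.7,  37.3]), np.int64(448)), (0.38, array([193.8, 171.3,  19.7,  20. ]), np.int64(248))]}
vial ('top', 'side') (array([ 0.5966, -0.2389]), np.float64(0.1458011692017937))
vial ('top',) (array([ 0.5969, -0.2392]), np.float64(0.039341341510300915))
vial ('side',) (array([ 0.5976, -0.237 ]), np.float64(0.0871577714864912))
```

Both views agree: the fixture origin is at (0.5065, 0.1053) with yaw 0.15, and the vial is at (0.597, -0.2385). Moving over now.

Emit:
arm_command(
  series="-35 -34.5 -2 0 0 0; -70 -69 -4 0 0 0; -105 -104 -6 0 0 0; -140 -138 -8 0 0 0; -176 -173 -10 0 0 0",
  claw=0.75,
  newtons=25,
)

```text
time: 2.2
ee_pos: [0.2827, 0.3931, 0.2415]
ee_rot: [0.391, 3.117, 0.001]
force: [1.1, 0.2, -0.3]
width: 0.0641
grasp_force: 0.0
```

Emit:
arm_command(
  series="-35 -34.5 -2 0 0 0; -70 -69 -4 0 0 0; -105 -104 -6 0 0 0; -140 -138 -8 0 0 0; -176 -173 -10 0 0 0",
)

```text
time: 2.7
ee_pos: [0.4105, 0.1819, 0.2516]
ee_rot: [0.391, 3.117, 0.001]
force: [1.2, 0.2, 0.5]
width: 0.0641
grasp_force: 0.0
```

Emit:
arm_command(
  series="-35 -34.5 -2 0 0 -0.14; -70 -69 -4 0 0 -0.28; -105 -104 -6 0 0 -0.28; -140 -138 -8 0 0 -0.28; -176 -173 -10 0 0 -0.28",
)

```text
time: 3.2
ee_pos: [0.5317, -0.0186, 0.2611]
ee_rot: [-0.047, 3.141, 0.0]
force: [0.8, 1.2, -0.1]
width: 0.064
grasp_force: 0.0
```

```bash
cat > p.py <<'E'
from h import *
import json
np.set_printoptions(precision=4,suppress=True)
FX=np.array([.5065,.1053,0]);YAW=.150
FM=R.from_euler('z',YAW)
def fw(x,y,z):return FX+FM.apply([x/1000,y/1000,z/1000])
def st():
    o=env.get_obs();print(round(o['time'],2),'p',o['ee_pos'],'rv',o['ee_rot'],'q',np.array(o['qpos']),'F',np.round(o['force'],1),'w',round(o['width'],4),'g',round(float(np.ravel(o['grasp_force'])[0]),1))
    open('log.jsonl','a').write(json.dumps([list(map(float,o['qpos'])),list(map(float,o['ee_pos'])),list(map(float,o['ee_rot']))])+'\n');return o
def orient(y,z):
    y=np.array(y,float);z=np.array(z,float);y/=np.linalg.norm(y);z/=np.linalg.norm(z)
    return R.from_matrix(np.c_[np.cross(y,z),y,z])
def plan(o,p,Rt):
    R0=R.from_rotvec(o['ee_rot']);d=R0.inv().apply(np.array(p)-o['ee_pos'])*1000;r=(R0.inv()*Rt).as_rotvec()
    print('shift',np.round(d,1),'rot',np.round(r,3),'rows',round(np.linalg.norm(d)/50,1),round(np.linalg.norm(r)/.149,1))
def tool(phi,d):  # pointing d (horizontal) , phi below horizontal
    d=np.array([d[0],d[1],0.]);return np.cos(phi)*d-np.sin(phi)*np.array([0,0,1.])
FXX=FM.apply([1,0,0]);FYY=FM.apply([0,1,0])
E
python3 -c "
from p import *
o=st()
d=-FYY
for phi in(1.57,1.2,.52):
    z=tool(phi,d);plan(o,[.56,-.06,.26],orient(FXX,z))"
```

```text
3.2 p [ 0.5317 -0.0186  0.2611] rv [-0.0472  3.1407  0.    ] q [-0.1474  0.3326  1.5326  0.0001  1.2759 -1.7483] F [ 0.8  1.2 -0.1] w 0.064 g 0.0
shift [-27.  -42.2   1.1] rot [ 0.001 -0.     1.451] rows 1.0 9.7
shift [-27.  -42.2   1.1] rot [ 0.269 -0.303  1.433] rows 1.0 10.0
shift [-27.  -42.2   1.1] rot [ 0.757 -0.853  1.305] rows 1.0 11.6
```

Emit:
arm_command(
  series="0 0 0 0.063 -0.071 0.109; 0 0 0 0.126 -0.142 0.218; 0 0 0 0.189 -0.213 0.327; 0 0 0 0.252 -0.284 0.436; 0 0 0 0.315 -0.355 0.545",
)

```text
time: 3.7
ee_pos: [0.5305, -0.0169, 0.2609]
ee_rot: [0.679, 2.694, -0.409]
force: [-0.8, -0.2, 0.4]
width: 0.0639
grasp_force: 0.0
```

```bash
python3 -c "
from p import *
o=st();plan(o,[.56,-.06,.26],orient(FXX,tool(.52,-FYY)))"
```

```text
3.7 p [ 0.5305 -0.0169  0.2609] rv [ 0.6791  2.6939 -0.4092] q [ 0.0912  0.2651  1.7398 -0.471   0.9608 -0.7467] F [-0.8 -0.2  0.4] w 0.0639 g 0.0
shift [-41.6 -21.6  23.2] rot [ 0.457 -0.519  0.791] rows 1.0 7.1
```

Emit:
arm_command(
  series="0 0 0 0.063 -0.071 0.109; 0 0 0 0.126 -0.142 0.218; 0 0 0 0.189 -0.213 0.327; 0 0 0 0.252 -0.284 0.436; 0 0 0 0.315 -0.355 0.545",
)

```text
time: 4.2
ee_pos: [0.5306, -0.0167, 0.2611]
ee_rot: [1.209, 2.085, -0.707]
force: [-0.3, -0.0, -0.6]
width: 0.0642
grasp_force: 0.0
```

```bash
python3 -c "
from p import *
o=st();plan(o,[.56,-.06,.26],orient(FXX,tool(.52,-FYY)))"
```

```text
4.2 p [ 0.5306 -0.0167  0.2611] rv [ 1.2095  2.0847 -0.7067] q [ 0.3362  0.4272  1.749  -0.9377  1.185   0.2924] F [-0.3 -0.  -0.6] w 0.0642 g 0.0
shift [-34.7   7.3  38.5] rot [ 0.168 -0.193  0.293] rows 1.0 2.6
```

```bash
cat > kin.py <<'E'
from p import *
from scipy.optimize import least_squares
D=[json.loads(l) for l in open('log.jsonl')]
D.append([[1.226,.494,1.345,0,1.302,-.096],[.1544,.6053,.2307],[-.3912,-3.1169,.0018]])
def fk(q,L,s4=1,s6=1):
    r=lambda a,x:R.from_euler(a,x)
    a1,h,lat,L2,a3,L4,L6,b=L
    A=r('z',q[0]);B=A*r('y',q[1]);C=B*r('y',q[2]);E=C*r('z',s4*q[3]);F=E*r('y',q[4]);G=F*r('z',s6*q[5])
    return A.apply([a1,lat,h])+B.apply([0,0,L2])+C.apply([a3,0,L4])+F.apply([b,0,L6]),G
def res(L):return np.concatenate([(fk(d[0],L)[0]-d[1]) for d in D]+[(L-L0)*.002])
L0=np.array([0,.2,.05,.4,0,.4,.25,0])
if __name__=='__main__':
    for s4 in(1,-1):
      for s6 in(1,-1):
        off=[(fk(d[0],L0,s4,s6)[1].inv()*R.from_rotvec(d[2])).as_rotvec() for d in D];print(s4,s6,np.round(off,3).tolist())
    r=least_squares(res,L0);print(r.x,np.round(res(r.x)*1000,1));np.save('L.npy',r.x)
E
python3 kin.py
```

```text
1 1 [[0.0, -0.0, 1.571], [-0.0, -0.0, 1.571], [-0.0, -0.0, 1.571], [0.001, 0.001, 1.572]]
1 -1 [[-0.0, -0.0, -1.926], [-0.0, -0.0, 0.077], [-0.0, -0.0, 2.156], [0.001, 0.001, 1.38]]
-1 1 [[-0.0, -0.0, 1.571], [0.793, -0.031, 0.953], [0.809, -1.505, 0.466], [0.001, 0.001, 1.572]]
-1 -1 [[-0.0, 0.0, -1.926], [0.544, -0.544, -0.466], [1.252, -1.252, 0.895], [0.001, 0.001, 1.38]]
[ 0.0015  0.257   0.0594  0.5948  0.1172  0.3823  0.3353 -0.0008] [-0.2 -0.1 -0.3  0.1  0.  -0.  -0.   0.   0.  -0.1  0.2  0.3  0.   0.1
  0.   0.4  0.2 -0.   0.2 -0. ]
```

```bash
cat > ik.py <<'E'
from kin import *
L=np.load('L.npy')
lo=np.array([-2.91,-.82,.22,-1.22,.12,-3.08]);hi=np.array([2.91,2.16,2.67,4.37,2.79,3.08])
OFF=R.from_euler('z',np.pi/2)
def ik(p,Rt,q0):
    def f(q):
        x,G=fk(q,L);return np.r_[(x-p)*5,(Rt.inv()*(G*OFF)).as_rotvec()]
    r=least_squares(f,np.clip(q0,lo+.01,hi-.01),bounds=(lo,hi));return r.x,np.abs(r.fun).max()
VX=np.array([.597,-.2385,0])
def show(n,p,Rt,q0):
    q,e=ik(p,Rt,q0);print(n,np.round(p,3),np.round(q,2),'err',round(e,4),'margin',np.round(np.min(np.r_[q-lo,hi-q]),2));return q
def vials(phi,hg,base=4,b=.021):
    z1=tool(phi,-FYY);R1=orient(FXX,z1);g=VX+[0,0,hg]
    z2=-np.cos(phi)*np.array([0,0,1])+np.sin(phi)*FYY;R2=orient(FXX,z2)
    pl=lambda dy,dz:fw(-18,-37-base-hg*1000+dy,40+dz)+b*z2
    return dict(pre=(g-.08*z1+b*z1,R1),grasp=(g+b*z1,R1),lift=(g+b*z1+[0,0,.12],R1),out=(pl(-90,60),R2),ent=(pl(-90,20),R2),over=(pl(0,16),R2),place=(pl(0,0),R2))
if __name__=='__main__':
    for phi in(.45,.6,.8):
        q=np.array([.33,.43,1.75,-.94,1.18,.29]);print(phi)
        for k,(p,Rt) in vials(phi,.040).items(): q=show(k,p,Rt,q)
    for al in(-.45,.45,.6):
        z=FM.apply([0,-np.sin(-al),-np.cos(al)])  # top leans +y for al<0
        for sg in(1,-1):
            y=sg*FM.apply([0,np.cos(al),np.sin(al)])
            show(('bolt',al,sg),fw(22.5,0,64)+.019*z,orient(y,z),np.array([.3,.5,1.5,0,1.2,.2-sg*1.5]))
E
python3 ik.py
```

```text
0.45
pre [ 0.589 -0.186  0.066] [ 0.09  0.92  1.63 -1.22  1.18  0.87] err 0.1076 margin 0.0
grasp [ 0.6   -0.257  0.031] [-0.04  0.97  1.56 -1.22  1.12  0.78] err 0.1669 margin 0.0
lift [ 0.6   -0.257  0.151] [-0.04  0.76  1.62 -1.22  1.14  0.65] err 0.101 margin 0.0
out [ 0.513 -0.057  0.081] [-0.46  0.66  1.65  0.4   1.13 -0.84] err 0.0 margin 1.01
ent [ 0.513 -0.057  0.041] [-0.46  0.72  1.67  0.42  1.06 -0.88] err 0.0 margin 0.94
over [0.499 0.032 0.037] [-0.32  0.7   1.77  0.5   0.95 -0.82] err 0.0 margin 0.83
place [0.499 0.032 0.021] [-0.32  0.73  1.78  0.51  0.92 -0.85] err 0.0 margin 0.8
0.6
pre [ 0.59  -0.19   0.073] [ 0.04  0.84  1.69 -1.22  1.04  0.82] err 0.0426 margin 0.0
grasp [ 0.6   -0.256  0.028] [-0.08  0.91  1.62 -1.22  0.98  0.74] err 0.0988 margin 0.0
lift [ 0.6   -0.256  0.148] [-0.08  0.71  1.67 -1.22  1.01  0.63] err 0.0302 margin 0.0
out [ 0.512 -0.055  0.083] [-0.52  0.71  1.61  0.48  1.26 -0.93] err 0.0 margin 1.06
ent [ 0.512 -0.055  0.043] [-0.52  0.78  1.63  0.5   1.19 -0.97] err 0.0 margin 1.04
over [0.499 0.034 0.039] [-0.39  0.75  1.74  0.59  1.07 -0
[... 588 characters left out ...]
0.67  1.23 -1.05] err 0.0 margin 0.98
place [0.499 0.037 0.025] [-0.46  0.86  1.69  0.68  1.21 -1.07] err 0.0 margin 0.98
('bolt', -0.45, 1) [0.53  0.1   0.047] [ 0.34  0.71  1.69 -0.57  0.92 -0.99] err 0.0 margin 0.65
('bolt', -0.45, -1) [0.53  0.1   0.047] [ 0.34  0.71  1.69 -0.57  0.92  2.15] err 0.0 margin 0.65
('bolt', 0.45, 1) [0.528 0.117 0.047] [-0.16  0.69  1.73  0.54  0.94 -2.25] err 0.0 margin 0.82
('bolt', 0.45, -1) [0.528 0.117 0.047] [-0.16  0.69  1.73  0.54  0.94  0.89] err 0.0 margin 0.82
('bolt', 0.6, 1) [0.527 0.119 0.048] [-0.23  0.74  1.71  0.65  1.04 -2.39] err 0.0 margin 0.69
('bolt', 0.6, -1) [0.527 0.119 0.048] [-0.23  0.74  1.71  0.65  1.04  0.75] err 0.0 margin 0.92
```

```bash
python3 - <<'E'
from ik import *
for phi in(.5,.65,.8):
  for psi in(-1.2,-.8,-.4,.3,.6,.9,1.2,1.57):
    W=R.from_euler('z',psi);d=W.apply(-FYY);z=tool(phi,d);Rt=orient(W.apply(FXX),z);g=VX+[0,0,.042]
    row=[]
    for b in(-.059,.021):
        best=min((ik(g+b*z,Rt,q0) for q0 in([0.,.8,1.7,-1,1,.5],[.2,.8,1.7,.6,1,.5],[0,.9,1.6,3,.5,-2],[0,.9,1.6,1.8,.5,-1])),key=lambda t:t[1])
        row.append((np.round(best[0],2).tolist(),round(best[1],3)))
    print(phi,psi,row)
E
```

```text
0.5 -1.2 [([-0.14, 1.24, 0.62, -0.69, 2.13, 0.8], np.float64(0.0)), ([-0.19, 1.2, 0.86, -0.66, 1.95, 0.9], np.float64(0.0))]
0.5 -0.8 [([-0.03, 1.1, 0.99, -0.82, 1.77, 0.77], np.float64(0.0)), ([-0.1, 1.11, 1.13, -0.85, 1.63, 0.83], np.float64(0.0))]
0.5 -0.4 [([0.05, 0.99, 1.37, -1.01, 1.42, 0.82], np.float64(0.0)), ([-0.05, 1.03, 1.43, -1.1, 1.31, 0.87], np.float64(0.0))]
0.5 0.3 [([0.02, 0.79, 1.75, -1.22, 0.95, 0.64], np.float64(0.224)), ([-0.11, 0.85, 1.65, -1.22, 0.86, 0.52], np.float64(0.266))]
0.5 0.6 [([-0.14, 0.64, 1.87, -1.22, 0.58, 0.26], np.float64(0.423)), ([-0.25, 0.74, 1.76, -1.22, 0.49, 0.15], np.float64(0.447))]
0.5 0.9 [([-0.54, 0.55, 2.02, 1.5, 0.12, -3.08], np.float64(0.501)), ([-0.54, 0.68, 1.87, 1.5, 0.12, -3.08], np.float64(0.492))]
0.5 1.2 [([-0.58, 0.55, 2.0, 1.26, 0.19, -3.08], np.float64(0.508)), ([-0.54, 0.68, 1.86, 1.29, 0.17, -3.08], np.float64(0.496))]
0.5 1.57 [([-0.74, 0.59, 1.86, 0.93, 0.55, -3.08], np.float64(0.53)), ([-0.65, 0.71, 1.76, 0.99, 0.51, -3.08], np.float64(0.516))]
0.65 -1.2 [([-0.16, 1.14, 0.74, -0.58, 1.99, 0.85], np.float64(0.0)), ([
[... 1298 characters left out ...]
 0.9, 1.47, -0.89, 1.09, 0.69], np.float64(0.0))]
0.8 0.3 [([-0.11, 0.67, 1.84, -1.22, 0.65, 0.48], np.float64(0.072)), ([-0.21, 0.78, 1.75, -1.22, 0.6, 0.42], np.float64(0.113))]
0.8 0.6 [([-0.26, 0.59, 1.93, -1.22, 0.37, 0.12], np.float64(0.18)), ([-0.33, 0.73, 1.82, -1.22, 0.32, 0.07], np.float64(0.209))]
0.8 0.9 [([-0.54, 0.55, 2.01, 1.49, 0.12, -3.08], np.float64(0.206)), ([-0.54, 0.7, 1.89, 1.5, 0.12, -3.08], np.float64(0.227))]
0.8 1.2 [([-0.59, 0.55, 1.99, 1.22, 0.19, -3.08], np.float64(0.214)), ([-0.54, 0.7, 1.87, 1.26, 0.17, -3.08], np.float64(0.232))]
0.8 1.57 [([-0.71, 0.58, 1.86, 0.86, 0.52, -3.08], np.float64(0.258)), ([-0.63, 0.71, 1.77, 0.91, 0.46, -3.08], np.float64(0.268))]
```

```bash
cat > wp.py <<'E'
from ik import *
PHI=.65;PSI=-.4;HG=.042
def W(b=.021,base=4):
    d=vials(PHI,HG,base,b);Z=R.from_euler('z',PSI)
    z=tool(PHI,Z.apply(-FYY));R1=Z*d['grasp'][1];g=VX+[0,0,HG]
    d.update(pre=(g+(b-.08)*z,R1),grasp=(g+b*z,R1),lift=(g+b*z+[0,0,.12],R1));return d
def go(o,k,**a):
    p,Rt=W(**a)[k];print(k,end=' ');plan(o,p,Rt)
E
python3 -c "
from wp import *
o=st();go(o,'pre');p,Rt=W()['pre'];plan(o,p+[0,0,.09],Rt)"
```

```text
4.2 p [ 0.5306 -0.0167  0.2611] rv [ 1.2095  2.0847 -0.7067] q [ 0.3362  0.4272  1.749  -0.9377  1.185   0.2924] F [-0.3 -0.  -0.6] w 0.0642 g 0.0
pre shift [  6.1  17.6 265.4] rot [ 0.458 -0.033  0.554] rows 5.3 4.8
shift [-59.9   5.1 205.6] rot [ 0.458 -0.033  0.554] rows 4.3 4.8
```

Emit:
arm_command(
  series="-12 1 41 0.09 -0.006 0.11; -24 2 82 0.18 -0.013 0.22; -36 3 123 0.27 -0.02 0.33; -48 4 164 0.36 -0.026 0.44; -60 5 205 0.458 -0.033 0.554",
)

```text
time: 4.7
ee_pos: [0.6089, -0.1935, 0.1656]
ee_rot: [1.906, 1.482, -0.948]
force: [0.4, 0.6, 1.1]
width: 0.0639
grasp_force: 0.0
```

```bash
python3 - <<'E'
from wp import *
o=st();go(o,'pre');go(o,'grasp')
S=snap('side');T=snap('top')
c=lambda im,x,y,w,h,W,H:cv2.resize(im[y:y+h,x:x+w,::-1],(W,H),interpolation=cv2.INTER_CUBIC)
cv2.imwrite('pics/c.png',np.hstack([c(T,290,130,80,80,400,400),c(S,270,170,120,120,400,400)]))
E
```

```text
4.7 p [ 0.6089 -0.1935  0.1656] rv [ 1.9058  1.4821 -0.9478] q [ 0.0075  0.7834  1.3726 -0.8927  1.4068  0.6107] F [0.4 0.6 1.1] w 0.0639 g 0.0
pre shift [70.1 -0.  53. ] rot [-0.003 -0.001  0.003] rows 1.8 0.0
grasp shift [ 70.1   0.2 133. ] rot [-0.003 -0.001  0.003] rows 3.0 0.0
```

View pics/c.png

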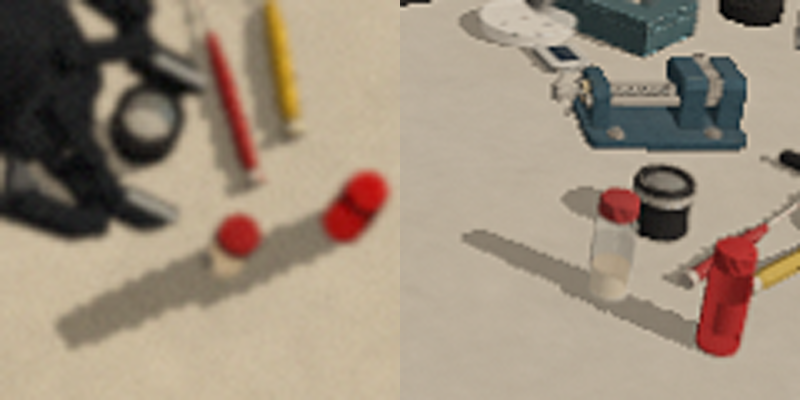

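Emit:
arm_command(
  series="35 0 26 -0.003 -0.001 0.003; 70 0 53 -0.003 -0.001 0.003; 70 0 80 -0.003 -0.001 0.003; 70 0 107 -0.003 -0.001 0.003; 70 0 133 -0.003 -0.001 0.003",
)

```text
time: 5.3
ee_pos: [0.5921, -0.2538, 0.0295]
ee_rot: [1.899, 1.486, -0.943]
force: [0.1, 1.0, 0.6]
width: 0.0645
grasp_force: 0.0
```

```bash
python3 - <<'E'
from wp import *
o=st();go(o,'grasp')
S=snap('side');T=snap('top')
c=lambda im,x,y,w,h,W,H:cv2.resize(im[y:y+h,x:x+w,::-1],(W,H),interpolation=cv2.INTER_CUBIC)
cv2.imwrite('pics/d.png',np.hstack([c(T,290,130,80,80,400,400),c(S,280,180,100,100,400,400)]))
E
```

```text
5.3 p [ 0.5921 -0.2538  0.0295] rv [ 1.8994  1.4855 -0.9428] q [-0.0833  0.9596  1.4601 -1.0067  1.1921  0.7906] F [0.1 1.  0.6] w 0.0645 g 0.0
grasp shift [-0.2  0.9  0.7] rot [ 0.004 -0.001  0.005] rows 0.0 0.0
```

View pics/d.png

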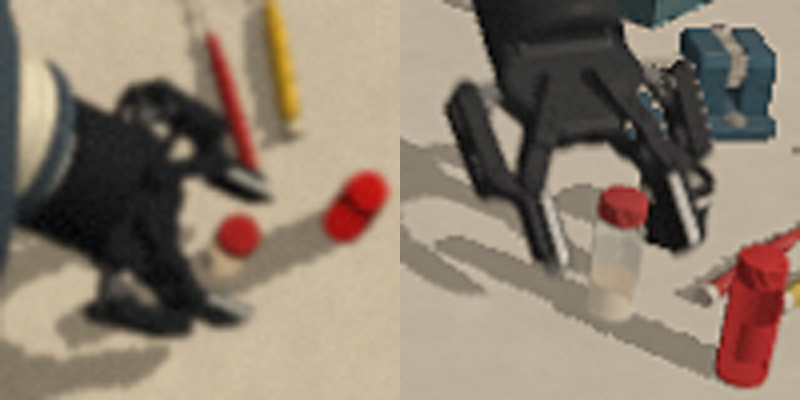

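Emit:
arm_command(
  series="0 1 0 0 0 0; 0 1 0 0 0 0; 0 1 0 0 0 0; 0 1 0 0 0 0; 0 1 0 0 0 0",
  claw=0,
  newtons=30,
)

```text
time: 5.9
ee_pos: [0.5939, -0.2534, 0.031]
ee_rot: [1.899, 1.484, -0.942]
force: [0.9, 2.9, 7.1]
width: 0.0253
grasp_force: 31.4
```

Emit:
arm_command(
  series="0 1 0 0 0 0; 0 1 0 0 0 0; 0 1 0 0 0 0",
)

```text
time: 6.2
ee_pos: [0.5944, -0.2538, 0.031]
ee_rot: [1.9, 1.484, -0.943]
force: [-0.6, 3.3, 7.3]
width: 0.0249
grasp_force: 31.5
```

```bash
python3 - <<'E'
from wp import *
o=st();go(o,'grasp');go(o,'lift');p,Rt=W()['lift']
R0=R.from_rotvec(o['ee_rot']);print(R0.inv().apply([0,0,20]))
W1=W();p2,R2=W1['out'];plan(o,p2+[0,0,.06],R2)
E
```

```text
6.2 p [ 0.5944 -0.2538  0.031 ] rv [ 1.8997  1.4836 -0.9432] q [-0.0828  0.9594  1.4536 -1.0046  1.1967  0.7861] F [-0.6  3.3  7.3] w 0.0249 g 31.5
grasp shift [ 0.6 -1.2  2. ] rot [0.003 0.    0.004] rows 0.0 0.0
lift shift [-94.9  -1.4 -70.7] rot [0.003 0.    0.004] rows 2.4 0.0
[-15.923   -0.0184 -12.102 ]
shift [  14.9 -127.4 -205. ] rot [-0.06   1.548 -0.434] rows 4.8 10.8
```

Emit:
arm_command(
  series="-16 0 -12 0 0 0; -40 0 -30 0 0 0; -68 0 -51 0 0 0; -96 0 -72 0 0 0; -96 0 -72 0 0 0",
)

```text
time: 6.7
ee_pos: [0.5959, -0.255, 0.1549]
ee_rot: [1.9, 1.48, -0.937]
force: [0.8, -0.4, -1.3]
width: 0.0248
grasp_force: 31.0
```

```bash
python3 - <<'E'
from wp import *
o=st()
S=snap('side');T=snap('top')
for n in('top','side'):
    for l in('vial','vial_cap'):
        print(n,l,[(np.round(d['location'],1),round(d['score'],2)) for d in env.spot_point(n,l)[:3]])
R0=R.from_rotvec(o['ee_rot']);g=o['ee_pos']-.021*R0.apply([0,0,1])
up=np.array([0,0,1]);b=g-HG*up
for n in('top','side'):print(n,'exp base,cap',proj(n,[b,b+.068*up]))
c=lambda im,x,y,w,h,W,H:cv2.resize(im[y:y+h,x:x+w,::-1],(W,H),interpolation=cv2.INTER_CUBIC)
cv2.imwrite('pics/e.png',np.hstack([c(T,290,130,80,80,400,400),c(S,290,140,100,100,400,400)]))
W1=W();p2,R2=W1['out'];plan(o,p2+[0,0,.03],R2)
E
```

```text
6.7 p [ 0.5959 -0.255   0.1549] rv [ 1.9004  1.4798 -0.9369] q [-0.0844  0.7776  1.4323 -0.9514  1.3061  0.6134] F [ 0.8 -0.4 -1.3] w 0.0248 g 31.0
top vial [(array([357.6, 174.3]), 0.62), (array([345.1, 169.8]), 0.42)]
top vial_cap [(array([364.5, 167.8]), 0.65), (array([346.3, 160.5]), 0.4)]
side vial [(array([343. , 203.8]), 0.95), (array([364.5, 272. ]), 0.58)]
side vial_cap [(array([347.8, 173.2]), 0.79), (array([369.3, 245.2]), 0.66)]
top exp base,cap [[340.8202 169.7055]
 [345.4364 162.1119]]
side exp base,cap [[340.8575 202.5906]
 [345.4706 169.7458]]
shift [ 137.4 -129.3 -112.9] rot [-0.053  1.549 -0.435] rows 4.4 10.8
```

View pics/e.png

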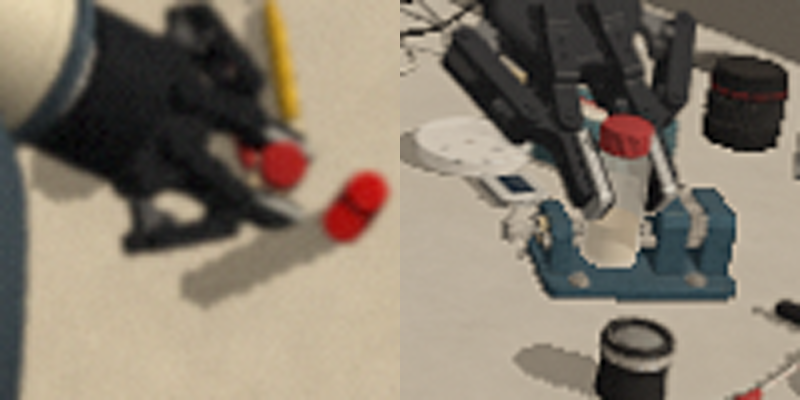

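Emit:
arm_command(
  series="12 -12 -10 -0.005 0.141 -0.04; 25 -24 -20 -0.01 0.282 -0.08; 37 -35 -31 -0.015 0.422 -0.119; 50 -47 -41 -0.02 0.563 -0.158; 62 -59 -51 -0.024 0.704 -0.198",
)

```text
time: 7.5
ee_pos: [0.5559, -0.1636, 0.1318]
ee_rot: [2.218, 2.093, -0.312]
force: [-0.5, -0.2, -0.4]
width: 0.0248
grasp_force: 30.9
```

```bash
python3 - <<'E'
from wp import *
o=st()
W1=W();p2,R2=W1['out'];plan(o,p2+[0,0,.03],R2)
E
```

```text
7.5 p [ 0.5559 -0.1636  0.1318] rv [ 2.2182  2.0932 -0.3123] q [-0.2665  0.5738  1.5366 -0.242   1.0856 -0.0894] F [-0.5 -0.2 -0.4] w 0.0248 g 30.9
shift [107.1 -48.5   1.3] rot [-0.035  0.838 -0.236] rows 2.4 5.8
```

Emit:
arm_command(
  series="18 -8 0 -0.006 0.14 -0.039; 36 -16 0 -0.012 0.28 -0.079; 54 -24 0 -0.017 0.42 -0.118; 72 -32 0 -0.023 0.56 -0.157; 90 -41 1 -0.029 0.70 -0.197",
)

```text
time: 8.0
ee_pos: [0.5197, -0.0738, 0.1162]
ee_rot: [-1.805, -2.019, -0.444]
force: [-0.6, -0.7, -2.1]
width: 0.025
grasp_force: 30.9
```

```bash
python3 - <<'E'
from wp import *
o=st()
W1=W();p2,R2=W1['out'];plan(o,p2+[0,0,.03],R2)
E
```

```text
8.0 p [ 0.5197 -0.0738  0.1162] rv [-1.8048 -2.0186 -0.4444] q [-0.5079  0.6418  1.5779  0.4116  1.2833 -0.8106] F [-0.6 -0.7 -2.1] w 0.025 g 30.9
shift [14.8 -4.8 11.8] rot [-0.004  0.138 -0.04 ] rows 0.4 1.0
```

Emit:
arm_command(
  series="14 -5 12 -0.004 0.138 -0.04; 14 -5 12 -0.004 0.138 -0.04; 14 -5 12 -0.004 0.138 -0.04",
)

```text
time: 8.3
ee_pos: [0.5122, -0.0576, 0.1115]
ee_rot: [-1.697, -1.964, -0.558]
force: [0.4, -0.0, -0.1]
width: 0.0249
grasp_force: 30.9
```

```bash
cat > m.py <<'E'
from wp import *
from fit import cyl,best
def meas(save=None):
    o=st();ims={n:snap(n) for n in('top','side')}
    R0=R.from_rotvec(o['ee_rot']);g=o['ee_pos']-.021*R0.apply([0,0,1])
    ax=R0.apply(R.from_euler('y',0).apply([0,0,0]))
    # vial axis in tool frame: in plane x-z
    ax=R0.apply([-np.cos(PHI),0,-np.sin(PHI)]);b=g-HG*ax
    print('exp axis',ax,'base',b)
    for l in('vial','vial_cap'):
        P={n:[d for d in env.spot_point(n,l)] for n in('top','side')}
        e=b if l=='vial' else b+.068*ax
        c={n:min(P[n],key=lambda d:np.hypot(*(np.array(d['location'])-proj(n,e)[0]))) for n in P}
        print(l,{n:(np.round(c[n]['location'],1),round(c[n]['score'],2),np.round(proj(n,e)[0],1)) for n in c},*tri(c['top']['location'],c['side']['location']))
    if save:
        c=lambda im,u,h,W:cv2.resize(im[int(u[1])-h:int(u[1])+h,int(u[0])-h:int(u[0])+h,::-1],(W,W),interpolation=cv2.INTER_CUBIC)
        cv2.imwrite(save,np.hstack([c(ims[n],proj(n,b)[0],35,400) for n in('top','side')]))
    return o
E
python3 - <<'E'
from m import *
o=meas('pics/f.png')
for k in('out','ent','over'):go(o,k)
E
```

```text
8.3 p [ 0.5122 -0.0576  0.1115] rv [-1.697  -1.9643 -0.5579] q [-0.5397  0.6883  1.581   0.491   1.3478 -0.9137] F [ 0.4 -0.  -0.1] w 0.0249 g 30.9
exp axis [ 0.1472 -0.9891  0.0079] base [ 0.508  -0.0285  0.128 ]Traceback (most recent call last):
  File "<stdin>", line 2, in <module>
  File "m.py", line 13, in meas
    c={n:min(P[n],key=lambda d:np.hypot(*(np.array(d['location'])-proj(n,e)[0]))) for n in P}
         ~~~^^^^^^^^^^^^^^^^^^^^^^^^^^^^^^^^^^^^^^^^^^^^^^^^^^^^^^^^^^^^^^^^^^^^^
ValueError: min() iterable argument is empty
```

```bash
python3 - <<'E'
s=open('m.py').read()
a=s.index("        c={n:min(P[n]");b=s.index("    if save")
s=s[:a]+"""        for n in P: print(l,n,np.round(proj(n,e)[0],1),[(np.round(d['location'],1),round(d['score'],2)) for d in P[n] if np.hypot(*(np.array(d['location'])-proj(n,e)[0]))<15])
"""+s[b:]
open('m.py','w').write(s)
E
python3 - <<'E'
from m import *
o=meas('pics/f.png')
for k in('out','ent','over'):go(o,k)
E
```

```text
8.5 p [ 0.5128 -0.0567  0.113 ] rv [-1.6944 -1.9683 -0.5605] q [-0.5383  0.6858  1.5807  0.4923  1.3488 -0.9156] F [ 0.8  0.2 -0.5] w 0.0246 g 30.9
exp axis [ 0.1496 -0.9887  0.0081] base [ 0.5084 -0.0276  0.1295]
vial top [261.6 206.9] []
vial side [246.1 171.3] []
vial_cap top [287.7 201.9] []
vial_cap side [265.7 181.1] [(array([267.4, 182.6]), 0.69)]
out shift [-17.1   0.1  24.3] rot [-0.002  0.008 -0.001] rows 0.6 0.1
ent shift [-41.1   0.2  56.4] rot [-0.002  0.008 -0.001] rows 1.4 0.1
over shift [ 28.6   0.2 113.5] rot [-0.002  0.008 -0.001] rows 2.3 0.1
```

View pics/f.png

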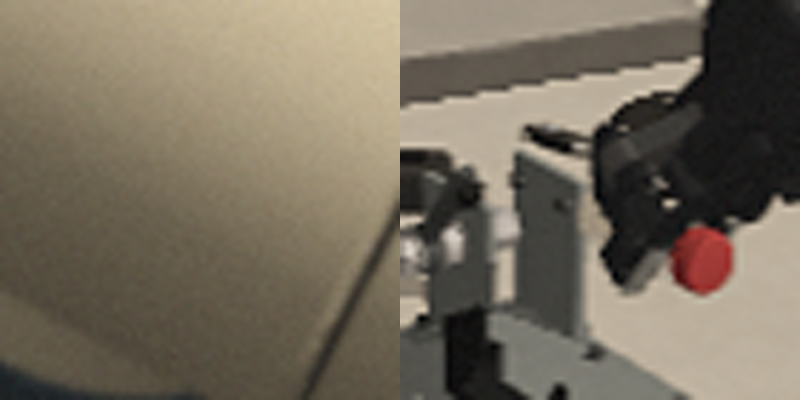

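Emit:
arm_command(
  series="-20 0 28 0 0.008 0; -41 0 56 0 0.008 0; -18 0 75 0 0.008 0; 5 0 94 0 0.008 0; 28 0 113 0 0.008 0",
)

```text
time: 9.3
ee_pos: [0.4985, 0.0332, 0.0387]
ee_rot: [-1.689, -1.959, -0.568]
force: [0.3, 0.5, -0.8]
width: 0.0251
grasp_force: 30.9
```

```bash
python3 - <<'E'
from m import *
o=meas('pics/g.png')
for k in('over','place'):go(o,k,b=.020)
print(R.from_rotvec(o['ee_rot']).inv().apply(FM.apply(np.eye(3))))
E
```

```text
9.3 p [0.4985 0.0332 0.0387] rv [-1.6894 -1.959  -0.5681] q [-0.4148  0.7735  1.7269  0.6072  1.114  -0.9685] F [ 0.3  0.5 -0.8] w 0.0251 g 30.9
exp axis [ 0.1481 -0.989  -0.0029] base [0.4942 0.0621 0.0555]
vial top [228.7 218.7] []
vial side [223.5 187.4] [(array([225.8, 186.9]), 0.47)]
vial_cap top [253.4 214.1] []
vial_cap side [239.6 197.3] [(array([239.7, 197.1]), 0.63)]
over shift [ 0.2  0.7 -1.6] rot [-0.002 -0.003 -0.003] rows 0.0 0.0
place shift [-9.5  0.8 11.1] rot [-0.002 -0.003 -0.003] rows 0.3 0.0
[[ 0.0032  1.     -0.002 ]
 [ 0.7943 -0.0013  0.6075]
 [ 0.6075 -0.0035 -0.7943]]
```

View pics/g.png

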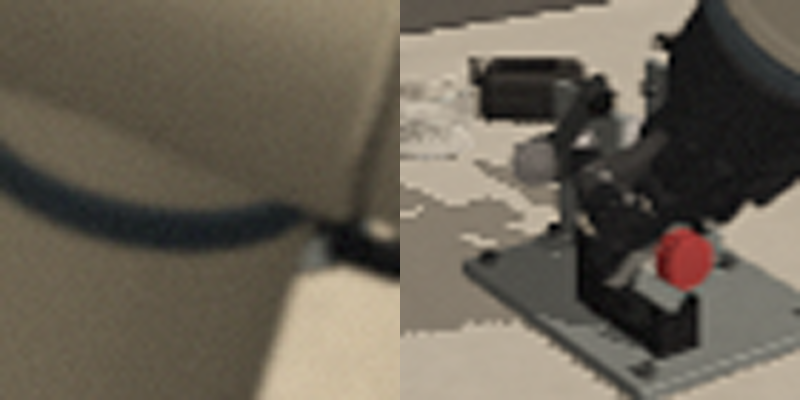

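Emit:
arm_command(
  series="-2.4 0.8 3.2 0 0 0; -4.9 0.8 6.4 0 0 0; -7.3 0.8 9.5 0 0 0; -7.3 0.8 9.5 0 0 0",
)

```text
time: 10.0
ee_pos: [0.4988, 0.0319, 0.0269]
ee_rot: [-1.688, -1.959, -0.568]
force: [-6.3, -8.4, 11.6]
width: 0.025
grasp_force: 33.7
```

Emit:
arm_command(
  series="-0.6 0 0.8 0 0 0; -1.2 0 1.6 0 0 0; -1.2 0 1.6 0 0 0",
)

```text
time: 10.3
ee_pos: [0.4984, 0.0319, 0.0257]
ee_rot: [-1.687, -1.959, -0.568]
force: [-12.0, -15.2, 26.9]
width: 0.0248
grasp_force: 36.0
```

Emit:
arm_command(
  series="-0.6 0 0.8 0 0 0; -1.2 0 1.6 0 0 0; -1.2 0 1.6 0 0 0",
)

```text
time: 10.6
ee_pos: [0.4975, 0.0319, 0.0236]
ee_rot: [-1.686, -1.958, -0.566]
force: [-18.0, -21.0, 28.7]
width: 0.0251
grasp_force: 37.9
```

```bash
python3 - <<'E'
from m import *
o=meas()
for k in('over','place'):go(o,k,b=.021)
E
```

```text
10.6 p [0.4975 0.0319 0.0236] rv [-1.6865 -1.9583 -0.5662] q [-0.4174  0.8009  1.7285  0.6123  1.0939 -0.9881] F [-18.  -21.   28.7] w 0.0251 g 37.9
exp axis [ 0.1502 -0.9886 -0.0043] base [0.4932 0.0608 0.0405]
vial top [229.7 220. ] []
vial side [223.4 193.1] [(array([223.4, 191.3]), 0.56)]
vial_cap top [254.  215.4] []
vial_cap side [239.5 203.3] [(array([240.5, 203.4]), 0.61)]
over shift [ 10.3   1.8 -11.8] rot [-0.005 -0.004 -0.003] rows 0.3 0.0
place shift [0.6 1.9 0.8] rot [-0.005 -0.004 -0.003] rows 0.0 0.0
```

Emit:
arm_command(
  series="-1.8 -1.5 -2.6 0 0 0; -1.8 -1.5 -2.6 0 0 0; -1.8 -1.5 -2.6 0 0 0",
)

```text
time: 11.2
ee_pos: [0.4977, 0.029, 0.0239]
ee_rot: [-1.688, -1.959, -0.567]
force: [-8.2, -7.3, 10.4]
width: 0.0253
grasp_force: 35.4
```

```bash
python3 - <<'E'
from m import *
o=meas('pics/i.png')
for k in('over','place'):go(o,k,b=.021)
E
```

```text
11.2 p [0.4977 0.029  0.0239] rv [-1.6881 -1.9589 -0.5675] q [-0.4222  0.8003  1.7273  0.6101  1.0953 -0.9899] F [-8.2 -7.3 10.4] w 0.0253 g 35.4
exp axis [ 0.1491 -0.9888 -0.0034] base [0.4934 0.0579 0.0407]
vial top [230.7 219.9] []
vial side [224.  193.4] [(array([219.4, 195.6]), 0.6), (array([223.8, 191.5]), 0.55)]
vial_cap top [255.1 215.3] []
vial_cap side [240.1 203.6] [(array([242.1, 205.2]), 0.56)]
over shift [12.4  2.  -9.9] rot [-0.003 -0.003 -0.003] rows 0.3 0.0
place shift [2.6 2.1 2.8] rot [-0.003 -0.003 -0.003] rows 0.1 0.0
```

View pics/i.png

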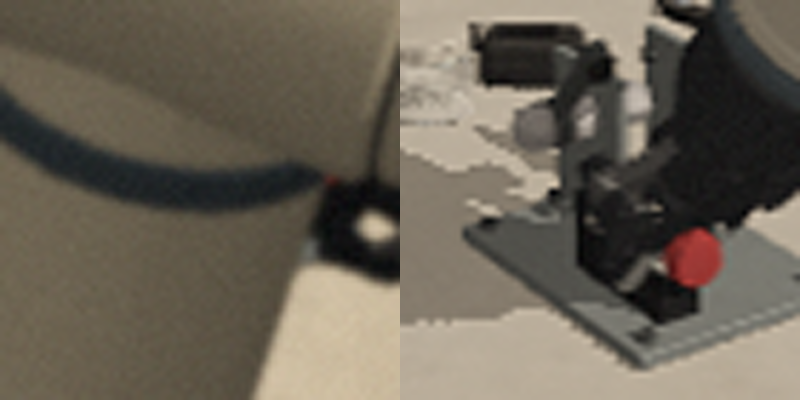

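Emit:
arm_command(
  series="-0.8 -1.5 -0.6 0 0 0; -0.8 -1.5 -0.6 0 0 0; -0.8 -1.5 -0.6 0 0 0",
)

```text
time: 11.8
ee_pos: [0.4972, 0.028, 0.0238]
ee_rot: [-1.689, -1.96, -0.568]
force: [-1.3, -0.6, -0.5]
width: 0.0253
grasp_force: 34.3
```

Emit:
arm_command(
  series="-0.8 -1.5 -0.6 0 0 0; -0.8 -1.5 -0.6 0 0 0; -0.8 -1.5 -0.6 0 0 0",
)

```text
time: 12.1
ee_pos: [0.4963, 0.0269, 0.0242]
ee_rot: [-1.689, -1.96, -0.57]
force: [4.5, 2.2, 4.4]
width: 0.0252
grasp_force: 34.4
```

```bash
python3 - <<'E'
from m import *
o=meas()
for k in('place',):go(o,k,b=.021)
print('fixF',FM.inv().apply(o['force']),o['torque'])
E
```

```text
12.1 p [0.4963 0.0269 0.0242] rv [-1.6891 -1.9601 -0.5696] q [-0.4272  0.7989  1.7307  0.6095  1.0936 -0.9953] F [4.5 2.2 4.4] w 0.0252 g 34.4
exp axis [ 0.1483 -0.9889 -0.0029] base [0.492  0.0558 0.041 ]
vial top [231.5 220.3] []
vial side [223.9 193.8] [(array([222.9, 194.2]), 0.43)]
vial_cap top [255.9 215.7] []
vial_cap side [240. 204.] [(array([240.9, 202.9]), 0.62)]
place shift [4.  3.8 4.2] rot [-0.001 -0.003 -0.002] rows 0.1 0.0
fixF [4.766  1.5198 4.4044] [ 0.514  -0.6131 -0.4913]
```

Emit:
arm_command(
  series="-0.3 0.9 0.4 0 0 0; -0.3 0.9 0.4 0 0 0; -0.3 0.9 0.4 0 0 0",
)

```text
time: 12.7
ee_pos: [0.4969, 0.027, 0.0236]
ee_rot: [-1.689, -1.96, -0.569]
force: [3.3, 1.7, 4.7]
width: 0.0251
grasp_force: 34.7
```

Emit:
arm_command(
  series="-0.6 0 0.8 0 0 0; -0.6 0 0.8 0 0 0; -0.6 0 0.8 0 0 0",
)

```text
time: 13.0
ee_pos: [0.4971, 0.0271, 0.0232]
ee_rot: [-1.689, -1.96, -0.57]
force: [3.8, -0.1, 16.7]
width: 0.025
grasp_force: 35.5
```

```bash
python3 - <<'E'
from m import *
o=st()
print('fixF',FM.inv().apply(o['force']),o['torque'])
E
```

```text
13.0 p [0.4971 0.0271 0.0232] rv [-1.6887 -1.9596 -0.5701] q [-0.4265  0.8012  1.729   0.6105  1.0934 -0.9956] F [ 3.8 -0.1 16.7] w 0.025 g 35.5
fixF [ 3.7089 -0.6648 16.7441] [ 1.2217 -0.1254 -0.3665]
```

Emit:
arm_command(
  series="0.4 0.4 -0.6 0 0 0; 0.4 0.4 -0.6 0 0 0",
  newtons=20,
)

```text
time: 13.2
ee_pos: [0.4971, 0.0271, 0.0234]
ee_rot: [-1.689, -1.96, -0.569]
force: [1.2, 0.8, 7.4]
width: 0.0252
grasp_force: 34.7
```

Emit:
arm_command(
  series="0 0 0 0 0 0; 0 0 0 0 0 0; 0 0 0 0 0 0; 0 0 0 0 0 0",
  claw=0.55,
)

```text
time: 13.6
ee_pos: [0.4969, 0.027, 0.0231]
ee_rot: [-1.689, -1.96, -0.568]
force: [0.9, -0.7, -0.7]
width: 0.047
grasp_force: 0.0
```

```bash
python3 - <<'E'
from m import *
o=meas('pics/j.png')
E
```

```text
13.6 p [0.4969 0.027  0.0231] rv [-1.6886 -1.9597 -0.5681] q [-0.4261  0.8013  1.7285  0.609   1.0938 -0.994 ] F [ 0.9 -0.7 -0.7] w 0.047 g 0.0
exp axis [ 0.1489 -0.9888 -0.0029] base [0.4926 0.056  0.0399]
vial top [231.4 220.2] []
vial side [224.  194.1] [(array([225.6, 197.1]), 0.41)]
vial_cap top [255.8 215.6] []
vial_cap side [240.2 204.4] [(array([240.4, 204.3]), 0.63)]
```

View pics/j.png

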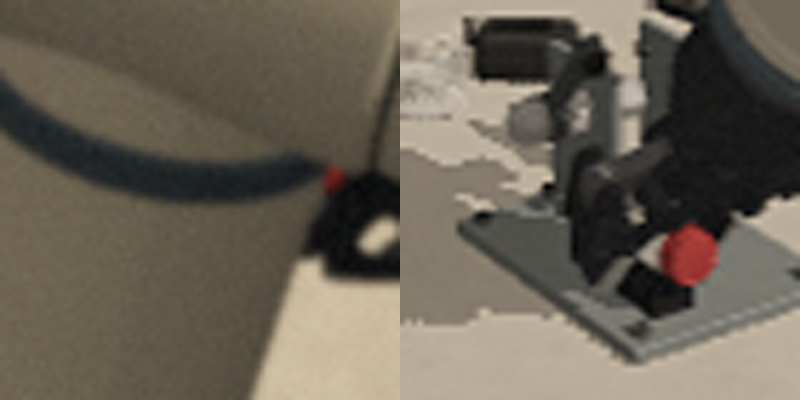

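The vial is lying in the cradle and released: the cap at side ≈(240,204) px sits over the outer blade. Backing straight off along the tool axis.

Emit:
arm_command(
  series="0 0 -10 0 0 0; 0 0 -25 0 0 0; 0 0 -45 0 0 0; 0 0 -80 0 0 0; 0 0 -120 0 0 0",
)

```text
time: 14.4
ee_pos: [0.5076, -0.0457, 0.1197]
ee_rot: [-1.688, -1.959, -0.567]
force: [1.2, 0.2, -0.2]
width: 0.0472
grasp_force: 0.0
```

Emit:
arm_command(
  series="0 0 -40 0 0 0; 0 0 -80 0 0 0; 0 0 -120 0 0 0; 0 0 -160 0 0 0; 0 0 -160 0 0 0",
)

```text
time: 14.9
ee_pos: [0.5245, -0.1448, 0.2495]
ee_rot: [-1.694, -1.965, -0.57]
force: [0.4, -0.9, -0.7]
width: 0.0465
grasp_force: 0.0
```

```bash
cat > f2.py <<'E'
from p import *
from fit import *
st()
import pickle as pk
ims={n:snap(n) for n in('top','side')}
rois={'top':(185,170,90,80),'side':(180,140,110,100)}
F={n:env.trace(n,'fixture') for n in('top','side')}
for l in('vial','vial_cap','cradle','gap','bolt_head','hold_finger'):
    P={n:[d for d in env.spot_point(n,l)] for n in('top','side')}
    print(l,{n:[(np.round(d['location'],1).tolist(),round(d['score'],2)) for d in P[n]] for n in P})
V={n:env.trace(n,'vial') for n in('top','side')}
print({n:[(round(d['score'],2),np.round(d['rect'],1)) for d in V[n]] for n in V})
pk.dump((ims,F,V),open('f2.pkl','wb'))
E
python3 f2.py
```

```text
14.9 p [ 0.5245 -0.1448  0.2495] rv [-1.6942 -1.965  -0.5701] q [-0.6485  0.5787  1.3319  0.4413  1.7106 -0.8424] F [ 0.4 -0.9 -0.7] w 0.0465 g 0.0
vial {'top': [], 'side': [([363.4, 269.8], 0.7), ([223.8, 193.9], 0.64)]}
vial_cap {'top': [], 'side': [([374.1, 246.0], 0.8), ([240.5, 203.8], 0.6)]}
cradle {'top': [], 'side': [([223.6, 195.2], 0.73)]}
gap {'top': [], 'side': [([229.3, 166.3], 0.65), ([175.2, 218.7], 0.18)]}
bolt_head {'top': [], 'side': [([229.1, 174.3], 0.46)]}
hold_finger {'top': [], 'side': [([222.1, 178.7], 0.7)]}
{'top': [], 'side': [(0.94, array([368.8, 259.1,  19.5,  39.5])), (0.82, array([233.8, 199.5,  24.7,  21. ])), (0.27, array([192.6, 170.2,  16.3,  18.5]))]}
```

```bash
cat > f3.py <<'E'
from p import *
from fit import *
import pickle as pk
ims,F,V=pk.load(open('f2.pkl','rb'))
M=np.load('masks.npz')
for nm,c,f in(('BR',(343,240),(-50,-116)),('BL',(75,288),(-50,34)),('TR',(308,55),(61,-116))):
    u=((c[0]+.5)/5-.5+190,(c[1]+.5)/5-.5+180);w=onz('top',u,.008)
    print(nm,w[:2],'fixcoords by fit',FM.inv().apply(w-FX)*1000,f)
# fits of subsets
rois={'top':(185,170,90,80),'side':(180,140,110,100)}
base=lambda p:[b for b in fixparts(p)][:6]
full=fixparts
nofing=lambda p:fixparts(p)[:7]
mk={'top':M['ft'],'side':M['fs']}
for nm,P in(('full',full),('nofinger',nofing),('plates',base)):
    for k,v in best(P,mk,rois,[.505,.105,.15],[.01,.01,.05]).items():print(nm,k,v)
for k,v in best(full,{'top':mk['top'],'side':F['side'][0]['mask']},rois,[.505,.105,.15],[.01,.01,.05]).items():
    if k==('side',):print('new side',v)
# lying vial fit in side view, z=.04, axis from yaw .15
m=min(V['side'],key=lambda d:np.hypot(d['rect'][0]-233,d['rect'][1]-199))['mask']
ys,xs=np.nonzero(m);print('mask',xs.min(),xs.max(),ys.min(),ys.max())
for b in(fw(-18,-39,40),fw(-21,-43,40)):
    q=proj('side',cyl(b,-FYY,.068,.0125));print('exp',q.min(0),q.max(0))
E
python3 f3.py
```

```text
BR [ 0.474  -0.0164] fixcoords by fit [ -50.3512 -115.5204    8.    ] (-50, -116)
BL [0.4528 0.1344] fixcoords by fit [-48.7436  36.7824   8.    ] (-50, 34)
TR [ 0.5812 -0.0006] fixcoords by fit [  58.015  -115.9126    8.    ] (61, -116)
full ('top', 'side') (array([0.5065, 0.1054, 0.1471]), np.float64(0.05638818797476772))
full ('top',) (array([0.5069, 0.1053, 0.1457]), np.float64(0.01392070661638445))
full ('side',) (array([0.5066, 0.1056, 0.1516]), np.float64(0.04112596016855605))
nofinger ('top', 'side') (array([0.5066, 0.1054, 0.1476]), np.float64(0.06642576562879383))
nofinger ('top',) (array([0.5069, 0.1053, 0.1457]), np.float64(0.01392070661638445))
nofinger ('side',) (array([0.5065, 0.1055, 0.1494]), np.float64(0.05185837268505024))
plates ('top', 'side') (array([0.5064, 0.1055, 0.1508]), np.float64(0.09391808147479691))
plates ('top',) (array([0.5069, 0.1053, 0.1457]), np.float64(0.01392070661638445))
plates ('side',) (array([0.5055, 0.1056, 0.1799]), np.float64(0.07992221486818557))
new side (array([0.5074, 0.1046, 0.1281]), np.float64(0.15950377368423574))
mask 222 244 190 208
exp [219.2209 188.0449] [243.4732 207.5004]
exp [219.1051 188.8865] [243.4788 208.4834]
```

```bash
cat > bolt.py <<'E'
from ik import *
BX=.0235
def B(al,back=0,b=.019,dy=0,dx=0):
    z=FM.apply([0,np.sin(al),-np.cos(al)]);y=FM.apply([0,np.cos(al),np.sin(al)])
    return fw(23.5+dx,dy,64)+(b-back)*z,orient(y,z)
E
python3 - <<'E'
from bolt import *
o=st()
q=np.array(o['qpos'])
for bk in(.2,.12,0):
    p,Rt=B(-.45,bk);plan(o,p,Rt);q=show(bk,p,Rt,q)
E
```

```text
15.8 p [ 0.523  -0.1411  0.2456] rv [-1.6886 -1.9598 -0.5684] q [-0.6451  0.5825  1.3397  0.4421  1.7063 -0.8433] F [-1.5  0.2 -0.5] w 0.0468 g 0.0
shift [246.8  43.8 212. ] rot [ 0.856 -0.861 -1.396] rows 6.6 12.4
0.2 [0.518 0.187 0.227] [ 0.49  0.49  1.46 -0.43  1.36 -1.1 ] err 0.0 margin 0.79
shift [175.4  44.1 248.1] rot [ 0.856 -0.861 -1.396] rows 6.1 12.4
0.12 [0.523 0.152 0.155] [ 0.43  0.56  1.57 -0.47  1.18 -1.07] err 0.0 margin 0.75
shift [ 68.3  44.4 302.2] rot [ 0.856 -0.861 -1.396] rows 6.3 12.4
0 [0.531 0.101 0.047] [ 0.34  0.71  1.69 -0.57  0.92 -0.99] err 0.0 margin 0.65
```

Emit:
arm_command(
  series="20 3 17 0.068 -0.069 -0.112; 40 7 34 0.136 -0.138 -0.224; 59 10 51 0.205 -0.207 -0.335; 79 14 68 0.273 -0.275 -0.447; 99 17 85 0.341 -0.344 -0.558",
)

```text
time: 16.3
ee_pos: [0.5208, -0.0089, 0.2384]
ee_rot: [-1.07, -2.625, -0.103]
force: [0.8, 0.0, 0.6]
width: 0.047
grasp_force: 0.0
```

```bash
python3 -c "
from bolt import *
o=st();plan(o,*B(-.45,.2))"
```

```text
16.3 p [ 0.5208 -0.0089  0.2384] rv [-1.0704 -2.6248 -0.103 ] q [-0.2114  0.4795  1.399   0.1226  1.5525 -1.0279] F [0.8 0.  0.6] w 0.047 g 0.0
shift [129.7 139.2  46.5] rot [ 0.512 -0.512 -0.834] rows 3.9 7.4
```

Emit:
arm_command(
  series="18 19 6 0.069 -0.069 -0.113; 35 38 13 0.138 -0.138 -0.225; 53 57 19 0.207 -0.207 -0.338; 70 75 25 0.276 -0.276 -0.451; 88 94 31 0.346 -0.346 -0.563",
)

```text
time: 16.8
ee_pos: [0.5193, 0.1238, 0.2317]
ee_rot: [-0.233, -3.021, 0.436]
force: [-0.0, 0.4, -0.9]
width: 0.0468
grasp_force: 0.0
```

```bash
python3 -c "
from bolt import *
o=st();plan(o,*B(-.45,.2));plan(o,*B(-.45,.12))"
```

```text
16.8 p [0.5193 0.1238 0.2317] rv [-0.233  -3.0215  0.4359] q [ 0.2716  0.4632  1.4439 -0.2428  1.4155 -1.0857] F [-0.   0.4 -0.9] w 0.0468 g 0.0
shift [ 11.2  60.8 -12.6] rot [ 0.166 -0.166 -0.271] rows 1.3 2.4
shift [-3.6 49.5 65.2] rot [ 0.166 -0.166 -0.271] rows 1.6 2.4
```

Emit:
arm_command(
  series="4 20 -4 0.055 -0.055 -0.09; 8 40 -8 0.11 -0.11 -0.18; 11 61 -13 0.166 -0.166 -0.271; 11 61 -13 0.166 -0.166 -0.271; 11 61 -13 0.166 -0.166 -0.271",
)

```text
time: 17.3
ee_pos: [0.5179, 0.1863, 0.2269]
ee_rot: [-0.221, 3.027, -0.688]
force: [-0.2, -0.4, 0.1]
width: 0.047
grasp_force: 0.0
```

```bash
python3 - <<'E'
from bolt import *
o=st();plan(o,*B(-.45,.2));plan(o,*B(-.45,.06));plan(o,*B(-.45,0))
for n in('top','side'):
    snap(n)
    for l,e in(('bolt_head',fw(22.5,0,64)),('gap',fw(28,0,88)),('hold_finger',fw(0,0,64)),('vial_cap',fw(-18,-107,40)),('vial',fw(-18,-39,40))):
        print(n,l,proj(n,e)[0],[(np.round(d['location'],1).tolist(),round(d['score'],2)) for d in env.spot_point(n,l)][:3])
E
```

```text
17.3 p [0.5179 0.1863 0.2269] rv [-0.2208  3.0268 -0.6878] q [ 0.4852  0.4918  1.463  -0.4281  1.367  -1.105 ] F [-0.2 -0.4  0.1] w 0.047 g 0.0
shift [-0.1  0.3 -0.2] rot [ 0.003 -0.004 -0.003] rows 0.0 0.0
shift [ -0.7  -0.2 139.8] rot [ 0.003 -0.004 -0.003] rows 2.8 0.0
shift [ -1.   -0.4 199.8] rot [ 0.003 -0.004 -0.003] rows 4.0 0.0
top bolt_head [211.0151 206.2837] [([211.7, 205.5], 0.48)]
top gap [209.6575 202.5092] [([210.5, 203.7], 0.94)]
top hold_finger [212.4044 214.3178] [([209.1, 215.8], 0.67), ([154.9, 225.4], 0.39)]
top vial_cap [252.8229 214.9708] [([361.6, 163.9], 0.58), ([258.3, 213.0], 0.51)]
top vial [228.4521 219.5903] [([232.6, 218.0], 0.67), ([359.8, 174.8], 0.59), ([228.1, 218.6], 0.47)]
side bolt_head [227.6488 175.4025] [([226.9, 175.1], 0.55)]
side gap [229.3158 166.4945] [([232.9, 167.4], 0.94)]
side hold_finger [220.543  177.3575] [([219.1, 178.2], 0.73)]
side vial_cap [239.3111 202.6849] [([370.0, 244.4], 0.65), ([242.1, 204.6], 0.57)]
side vial [223.3412 192.6818] [([223.4, 191.1], 0.49)]
```

```bash
cat > v.py <<'E'
from p import *
from fit import cyl,best
import pickle as pk
st()
I={n:snap(n) for n in('top','side')}
V={n:env.trace(n,'vial') for n in('top','side')}
pk.dump((I,V),open('v.pkl','wb'))
mk={}
for n in I:
    e=proj(n,fw(-18,-75,40))[0];c=[d for d in V[n] if np.hypot(*(np.array(d['rect'][:2])-e))<20]
    print(n,[(round(d['score'],2),np.round(d['rect'],1),d['mask'].sum()) for d in c])
    if c: mk[n]=c[0]['mask']
    im=I[n].astype(int);r=(im[...,0]>110)&(im[...,1]<.55*im[...,0])&(im[...,2]<.6*im[...,0])
    x,y=int(e[0]),int(e[1]);s=r[y-30:y+30,x-30:x+35];ys,xs=np.nonzero(s)
    print('red',len(xs),(xs.mean()+x-30,ys.mean()+y-30) if len(xs) else None,(xs.min()+x-30,xs.max()+x-30,ys.min()+y-30,ys.max()+y-30) if len(xs) else None)
    for g in(1,10):
        q=proj(n,cyl(fw(-18,-37-g,40),-FYY,.068,.013));c=proj(n,cyl(fw(-18,-37-g-55,40),-FYY,.013,.012))
        print(' exp gap',g,'vial',q.min(0).round(1),q.max(0).round(1),'cap mean',c.mean(0).round(1),c.min(0).round(1),c.max(0).round(1))
rois={'top':(205,190,75,50),'side':(205,165,60,60)}
if len(mk)==2:
    P=lambda p:[cyl(np.array([p[0],p[1],.04]),FM.apply([0,-1,0]),.068,.0128)]
    for k,v in best(P,mk,rois,list(fw(-18,-40,0)[:2]),[.006,.006]).items():print(k,v,'fix',FM.inv().apply(np.r_[v[0],0]-FX)*1000)
E
python3 v.py
```

```text
17.9 p [0.5183 0.1856 0.2271] rv [-0.2194  3.0265 -0.6882] q [ 0.4839  0.4916  1.4631 -0.4286  1.3668 -1.1051] F [0.7 0.5 0.4] w 0.0471 g 0.0
top [(0.81, array([246.6, 215.8,  24.3,  13.6]), np.int64(221))]
red 23 (np.float64(253.69565217391306), np.float64(214.0)) (np.int64(252), np.int64(255), np.int64(211), np.int64(217))
 exp gap 1 vial [227.2 210.4] [253.3 224.3] cap mean [250.2 215.6] [247.  210.8] [253.3 220.2]
 exp gap 10 vial [230.4 209.8] [256.6 223.7] cap mean [253.4 215. ] [250.2 210.1] [256.5 219.6]
side [(0.61, array([232.9, 200.3,  19. ,  18.3]), np.int64(227)), (0.33, array([232.3, 191.6,  66.3,  65.2]), np.int64(1696))]
red 65 (np.float64(239.4153846153846), np.float64(203.09230769230768)) (np.int64(235), np.int64(243), np.int64(198), np.int64(208))
 exp gap 1 vial [218.8 187.7] [243.4 207.5] cap mean [237.4 201.5] [231.8 195.9] [243.1 207.2]
 exp gap 10 vial [220.8 189. ] [245.6 209. ] cap mean [239.6 202.9] [234.  197.3] [245.3 208.6]
('top', 'side') (array([0.4953, 0.0549]), np.float64(0.24177991927569376)) fix [-18.565  -48.1974   0.    ]
('top',) (array([0.4958, 0.055 ]), np.float64(0.06794664773903529)) fix [-18.0658 -48.1375   0.    ]
('side',) (array([0.4939, 0.0592]), np.float64(0.15131313439256672)) fix [-19.3547 -43.6605   0.    ]
```

Both views put the vial base about 10 mm from the stop. That is in tolerance, but it barely rests on the inner blade, so I'll nudge it in with shut fingertips before turning the bolt.

```bash
cat >> bolt.py <<'E'
def N(y,z):   # tool vertical, tip at fixture y, z, in robot-frame x of cradle
    zz=np.array([0,0,-1.]);return fw(-20,y,z),orient(FYY,zz)
E
python3 - <<'E'
from bolt import *
o=st();q=np.array(o['qpos'])
for a in((-150,200),(-150,38)):
    p,Rt=N(*a);plan(o,p,Rt);q=show(a,p,Rt,q)
E
```

```text
18.1 p [0.5183 0.1858 0.2271] rv [-0.2199  3.0264 -0.6882] q [ 0.4843  0.4916  1.463  -0.4286  1.3668 -1.1051] F [0.3 0.8 0. ] w 0.0469 g 0.0
shift [  42.4 -193.9  123.1] rot [-0.447 -0.003 -0.005] rows 4.7 3.0
(-150, 200) [ 0.509 -0.046  0.2  ] [-0.21  0.37  1.66  0.    1.11 -1.93] err 0.0 margin 0.99
shift [  42.1 -123.9  269.2] rot [-0.447 -0.003 -0.005] rows 6.0 3.0
(-150, 38) [ 0.509 -0.046  0.038] [-0.21  0.62  1.81 -0.    0.71 -1.93] err 0.0 margin 0.59
```

Emit:
arm_command(
  series="8 -39 25 -0.09 0 0; 17 -78 49 -0.18 0 0; 25 -116 74 -0.27 0 0; 34 -155 98 -0.36 0 0; 42 -194 123 -0.447 -0.003 -0.005",
  claw=0,
  newtons=20,
)

```text
time: 18.6
ee_pos: [0.5101, -0.0324, 0.2021]
ee_rot: [0.234, -3.132, 0.027]
force: [0.2, 0.5, 0.0]
width: 0.0004
grasp_force: 0.0
```

```bash
python3 -c "
from bolt import *
o=st();plan(o,*N(-150,38))"
```

```text
18.6 p [ 0.5101 -0.0324  0.2021] rv [ 0.2344 -3.1325  0.0272] q [-0.1692  0.3679  1.6623 -0.0188  1.1075 -1.881 ] F [0.2 0.5 0. ] w 0.0004 g 0.0
shift [  2.7 -10.5 164.3] rot [-0.017 -0.002 -0.001] rows 3.3 0.1
```

Emit:
arm_command(
  series="3 -11 0 -0.017 0 0; 3 -11 45 -0.017 0 0; 3 -11 90 -0.017 0 0; 3 -11 130 -0.017 0 0; 3 -11 164 -0.017 0 0",
)

```text
time: 19.1
ee_pos: [0.5081, -0.0456, 0.0361]
ee_rot: [0.233, -3.128, 0.005]
force: [0.5, -0.0, 0.5]
width: 0.0
grasp_force: 0.0
```

Emit:
arm_command(
  series="0 5 0 0 0 0; 0 10 0 0 0 0; 0 15 0 0 0 0; 0 18 0 0 0 0; 0 18 0 0 0 0",
)

```text
time: 19.6
ee_pos: [0.5065, -0.0272, 0.039]
ee_rot: [0.235, -3.131, 0.006]
force: [-0.2, 0.2, 0.4]
width: 0.0002
grasp_force: 0.0
```

```bash
cat > w.py <<'E'
from bolt import *
o=st();f=FM.inv().apply(o['ee_pos']-FX)*1000;print('fix',f,'F',FM.inv().apply(o['force']))
snap('side');snap('top')
for n in('side','top'):
  for l in('vial_cap','vial'):
    e=proj(n,fw(-18,-109 if l!='vial' else -41,40))[0]
    print(n,l,e,[(np.round(d['location'],1).tolist(),round(d['score'],2)) for d in env.spot_point(n,l) if np.hypot(*(np.array(d['location'])-e))<16])
im=snap('side').astype(int);r=(im[...,0]>100)&(im[...,1]<.55*im[...,0])&(im[...,2]<.6*im[...,0])
s=r[185:225,215:260];ys,xs=np.nonzero(s);print('red',len(xs),xs.mean()+215,ys.mean()+185)
E
python3 w.py
```

```text
19.6 p [ 0.5065 -0.0272  0.039 ] rv [ 0.235  -3.1309  0.0056] q [-0.1689  0.6164  1.8205 -0.006   0.7056 -1.8849] F [-0.2  0.2  0.4] w 0.0002 g 0.0
fix [ -19.8124 -131.0457   39.0445] F [-0.1861  0.2084  0.3571]
side vial_cap [239.8078 202.9959] [([240.7, 206.2], 0.58)]
side vial [223.7866 192.961 ] [([223.6, 195.3], 0.59)]
top vial_cap [253.5388 214.8349] []
top vial [229.1694 219.4544] []
red 6 237.83333333333334 202.5
```

Emit:
arm_command(
  series="0 2 0 0 0 0; 0 4 0 0 0 0; 0 6 0 0 0 0; 0 8 0 0 0 0; 0 10 0 0 0 0",
)

```text
time: 20.45
ee_pos: [0.5044, -0.0176, 0.0378]
ee_rot: [0.234, -3.129, 0.005]
force: [0.9, -1.8, 1.0]
width: 0.0002
grasp_force: 0.4
```

Emit:
arm_command(
  series="0 1 0 0 0 0; 0 2 0 0 0 0; 0 3 0 0 0 0; 0 3 0 0 0 0",
)

```text
time: 20.85
ee_pos: [0.5045, -0.0158, 0.038]
ee_rot: [0.235, -3.13, 0.007]
force: [0.2, -14.2, 2.5]
width: 0.0
grasp_force: 6.9
```

```bash
python3 w.py
```

```text
20.85 p [ 0.5045 -0.0158  0.038 ] rv [ 0.2345 -3.1299  0.0072] q [-0.1463  0.6167  1.8264 -0.0079  0.7004 -1.8606] F [  0.2 -14.2   2.5] w 0.0 g 6.9
fix [ -20.0375 -119.4718   37.993 ] F [ -1.8861 -14.0886   2.5327]
side vial_cap [239.8078 202.9959] [([240.8, 203.6], 0.5)]
side vial [223.7866 192.961 ] [([223.5, 194.9], 0.6)]
top vial_cap [253.5388 214.8349] []
top vial [229.1694 219.4544] []
red 3 234.33333333333334 198.66666666666666
```

Emit:
arm_command(
  series="0 -8 0 0 0 0; 0 -20 0 0 0 0; 0 -25 -40 0 0 0; 0 -25 -85 0 0 0; 0 -25 -130 0 0 0",
  claw=0.55,
)

```text
time: 21.7
ee_pos: [0.5076, -0.0396, 0.1692]
ee_rot: [0.233, -3.128, 0.004]
force: [1.2, -1.2, -0.3]
width: 0.0472
grasp_force: 0.0
```

Emit:
arm_command(
  series="0 20 -40 0.1 0 0; 0 60 -45 0.2 0 0; 0 105 -45 0.3 0 0; 0 150 -45 0.4 0 0; 0 195 -45 0.45 0 0",
)

```text
time: 22.2
ee_pos: [0.4816, 0.1399, 0.2127]
ee_rot: [-0.225, 3.024, -0.697]
force: [1.2, 0.6, 0.4]
width: 0.0471
grasp_force: 0.0
```

```bash
sed -i 's/,dx=0):/,dx=-1.5):/' bolt.py; python3 v.py; python3 -c "
from bolt import *
o=st();plan(o,*B(-.45,.2))"
```

```text
22.2 p [0.4816 0.1399 0.2127] rv [-0.2254  3.0238 -0.6966] q [ 0.4438  0.4376  1.6162 -0.4535  1.2634 -1.0979] F [1.2 0.6 0.4] w 0.0471 g 0.0
top [(0.75, array([243.3, 216.4,  23.5,  12.4]), np.int64(205))]
red 27 (np.float64(250.25925925925924), np.float64(214.55555555555554)) (np.int64(248), np.int64(252), np.int64(212), np.int64(218))
 exp gap 1 vial [227.2 210.4] [253.3 224.3] cap mean [250.2 215.6] [247.  210.8] [253.3 220.2]
 exp gap 10 vial [230.4 209.8] [256.6 223.7] cap mean [253.4 215. ] [250.2 210.1] [256.5 219.6]
side [(0.47, array([232.4, 198. ,  23.1,  22.4]), np.int64(241))]
red 69 (np.float64(236.9855072463768), np.float64(201.53623188405797)) (np.int64(233), np.int64(241), np.int64(197), np.int64(206))
 exp gap 1 vial [218.8 187.7] [243.4 207.5] cap mean [237.4 201.5] [231.8 195.9] [243.1 207.2]
 exp gap 10 vial [220.8 189. ] [245.6 209. ] cap mean [239.6 202.9] [234.  197.3] [245.3 208.6]
('top', 'side') (array([0.4936, 0.0653]), np.float64(0.21554174740931892)) fix [-18.694  -37.6659   0.    ]
('top',) (array([0.4942, 0.0641]), np.float64(0.13789488095573)) fix [-18.2733 -38.8959   0.    ]
('side',) (array([0.4929, 0.0668]), np.float64(0.05776086758843151)) fix [-19.1545 -36.0003   0.    ]
22.4 p [0.4812 0.1408 0.2117] rv [-0.2343  3.0268 -0.6915] q [ 0.4434  0.4382  1.6168 -0.4497  1.2612 -1.1048] F [ 0.5 -1.3 -0.1] w 0.0471 g 0.0
shift [-41.7  29.  -31.3] rot [ 0.001 -0.004  0.006] rows 1.2 0.0
```

Emit:
arm_command(
  series="-21 15 -15 0 0 0; -42 29 -31 0 -0.004 0.006; -42 29 -31 0 -0.004 0.006; -42 29 10 0 -0.004 0.006; -42 29 50 0 -0.004 0.006",
)

```text
time: 22.9
ee_pos: [0.5229, 0.1477, 0.154]
ee_rot: [-0.216, 3.022, -0.687]
force: [1.5, -0.5, -0.9]
width: 0.0467
grasp_force: 0.0
```

```bash
python3 - <<'E'
from bolt import *
o=st();plan(o,*B(-.45,.05));plan(o,*B(-.45,0))
for n in('top','side'):
    snap(n)
    for l,e in(('bolt_head',fw(22.5,0,64)),('gap',fw(28,0,88))):
        print(n,l,proj(n,e)[0],[(np.round(d['location'],1).tolist(),round(d['score'],2)) for d in env.spot_point(n,l)][:3])
E
```

```text
22.9 p [0.5229 0.1477 0.154 ] rv [-0.216   3.0222 -0.6871] q [ 0.4232  0.5586  1.581  -0.4687  1.1732 -1.0686] F [ 1.5 -0.5 -0.9] w 0.0467 g 0.0
shift [ 0.6  3.4 67.2] rot [ 0.003 -0.    -0.007] rows 1.3 0.1
shift [  0.6   3.3 117.2] rot [ 0.003 -0.    -0.007] rows 2.3 0.1
top bolt_head [211.0151 206.2837] [([213.5, 204.2], 0.74), ([229.2, 268.6], 0.35)]
top gap [209.6575 202.5092] [([210.5, 202.5], 0.76)]
side bolt_head [227.6488 175.4025] [([226.3, 175.1], 0.59)]
side gap [229.3158 166.4945] [([229.0, 167.9], 0.82)]
```

Emit:
arm_command(
  series="0.6 3.4 35 0 0 -0.007; 0.6 3.4 67 0 0 -0.007; 0.6 3.4 67 0 0 -0.007",
)

```text
time: 23.5
ee_pos: [0.5247, 0.1228, 0.0911]
ee_rot: [-0.23, 3.026, -0.692]
force: [0.3, -0.1, 1.0]
width: 0.0468
grasp_force: 0.0
```

Emit:
arm_command(
  series="0 0 10 0 0 0; 0 0 20 0 0 0; 0 0 25 0 0 0; 0 0 25 0 0 0",
)

```text
time: 23.9
ee_pos: [0.5271, 0.1131, 0.0698]
ee_rot: [-0.23, 3.023, -0.69]
force: [-0.0, 0.2, 0.2]
width: 0.047
grasp_force: 0.0
```

```bash
python3 - <<'E'
from bolt import *
o=st();plan(o,*B(-.45,0))
E
```

```text
23.9 p [0.5271 0.1131 0.0698] rv [-0.2302  3.0234 -0.6902] q [ 0.3649  0.67    1.6718 -0.5371  0.9754 -1.0125] F [-0.   0.2  0.2] w 0.047 g 0.0
shift [-0.5 -1.7 26.3] rot [ 0.001 -0.001  0.002] rows 0.5 0.0
```

Emit:
arm_command(
  series="-0.5 -1.5 9 0 0 0; -0.5 -1.5 18 0 0 0; -0.5 -1.5 26 0 0 0; -0.5 -1.5 26 0 0 0",
)

```text
time: 24.3
ee_pos: [0.5289, 0.1001, 0.046]
ee_rot: [-0.23, 3.025, -0.691]
force: [-0.3, -0.0, 0.2]
width: 0.0468
grasp_force: 0.0
```

Emit:
arm_command(
  series="0 0 0 0 0 0; 0 0 0 0 0 0; 0 0 0 0 0 0; 0 0 0 0 0 0",
  claw=0,
  newtons=30,
)

```text
time: 24.7
ee_pos: [0.5297, 0.0998, 0.048]
ee_rot: [-0.23, 3.023, -0.693]
force: [2.1, -11.8, 5.0]
width: 0.0173
grasp_force: 31.7
```

```bash
python3 - <<'E'
from bolt import *
o=st();plan(o,*B(-.45,0));print('tool F',R.from_rotvec(o['ee_rot']).inv().apply(o['force']),'T',R.from_rotvec(o['ee_rot']).inv().apply(o['torque']))
E
```

```text
24.7 p [0.5297 0.0998 0.048 ] rv [-0.2302  3.0225 -0.6929] q [ 0.3421  0.703   1.6912 -0.5653  0.9234 -0.9944] F [  2.1 -11.8   5. ] w 0.0173 g 31.7
shift [0.1 1.  0.7] rot [-0.001 -0.001  0.002] rows 0.0 0.0
tool F [ -0.2757 -12.9482   0.724 ] T [ 1.8831 -0.0681 -0.0003]
```

Emit:
arm_command(
  series="0 -1 0 0 0 0; 0 -2 0 0 0 0; 0 -2 0 0 0 0",
  newtons=60,
)

```text
time: 25.0
ee_pos: [0.5298, 0.0997, 0.0481]
ee_rot: [-0.23, 3.023, -0.688]
force: [-1.8, 5.1, 0.3]
width: 0.0166
grasp_force: 58.9
```

```bash
cat > t.py <<'E'
from bolt import *
o=st();Rm=R.from_rotvec(o['ee_rot']);print('tool F',Rm.inv().apply(o['force']),'T',Rm.inv().apply(o['torque']))
z=FM.inv().apply(Rm.apply([0,0,1]));print('al',np.arctan2(z[1],-z[2]),'joint~',np.arctan2(z[1],-z[2])+.45,'grasp pt fix',FM.inv().apply(o['ee_pos']-.019*Rm.apply([0,0,1])-FX)*1000)
E
python3 t.py
```

```text
25.0 p [0.5298 0.0997 0.0481] rv [-0.2301  3.0231 -0.6881] q [ 0.3403  0.7018  1.6921 -0.563   0.9207 -0.9973] F [-1.8  5.1  0.3] w 0.0166 g 58.9
tool F [ 0.9863  4.6289 -2.5845] T [-0.9764  0.1349  0.0444]
al -0.44752830450050585 joint~ 0.0024716954994941642 grasp pt fix [22.2062 -0.833  65.2072]
```

Emit:
arm_command(
  series="0 2.3 -0.1 -0.1 0 0; 0 4.2 -0.4 -0.2 0 0; 0 6 -0.8 -0.3 0 0; 0 7.7 -1.5 -0.4 0 0; 0 9.4 -2.3 -0.5 0 0",
)

```text
time: 25.5
ee_pos: [0.5285, 0.1084, 0.0465]
ee_rot: [0.238, -3.127, -0.086]
force: [-6.5, -6.3, -12.9]
width: 0.0165
grasp_force: 59.4
```

```bash
python3 t.py
```

```text
25.5 p [0.5285 0.1084 0.0465] rv [ 0.2382 -3.1269 -0.0859] q [ 0.0573  0.6302  1.7385  0.0778  0.78   -1.7211] F [ -6.5  -6.3 -12.9] w 0.0165 g 59.4
tool F [ 7.3896 -5.8985 12.6287] T [1.0149 1.2012 0.0279]
al 0.05495075176907202 joint~ 0.504950751769072 grasp pt fix [22.2266 -1.2996 65.4553]
```

Emit:
arm_command(
  series="0.8 1.2 1.2 -0.1 0 0; 0.8 3 0.9 -0.2 0 0; 0.8 4.8 0.5 -0.3 0 0; 0.8 6.5 -0.2 -0.4 0 0; 0.8 8.2 -1 -0.5 0 0",
)

```text
time: 26.0
ee_pos: [0.5273, 0.1166, 0.049]
ee_rot: [0.226, -2.975, -0.849]
force: [-4.8, 0.5, 1.9]
width: 0.0163
grasp_force: 61.0
```

Emit:
arm_command(
  series="0 0 0 0 0 0; 0 0 0 0 0 0",
)

```text
time: 26.2
ee_pos: [0.5272, 0.1165, 0.0487]
ee_rot: [0.223, -2.975, -0.845]
force: [-0.1, 0.7, 23.0]
width: 0.0169
grasp_force: 63.6
```

```bash
python3 t.py; python3 - <<'E'
from bolt import *
o=env.get_obs()
for n in('top','side'):
    snap(n)
    a=proj(n,np.array([fw(-18,-39,40),fw(-18,-107,40)]))
    for l,e in(('vial',a[0]),('vial_cap',a[1])):
        print(n,l,e,[(np.round(d['location'],1).tolist(),round(d['score'],2)) for d in env.spot_point(n,l) if np.hypot(*(np.array(d['location'])-e))<16])
    h=env.trace(n,'hold_finger')
    print('finger',[(round(d['score'],2),np.round(d['rect'],1)) for d in h[:2]])
    for j in(0,.9,1.05):
        from fit import fixparts
        q=proj(n,fixparts([FX[0],FX[1],YAW],j)[-1]);print(' exp',j,q.min(0).round(1),q.max(0).round(1))
E
```

```text
26.2 p [0.5272 0.1165 0.0487] rv [ 0.2233 -2.9746 -0.8453] q [-0.2114  0.7242  1.7159  0.6185  1.0127 -2.3494] F [-0.1  0.7 23. ] w 0.0169 g 63.6
tool F [ -0.0008  12.7215 -19.1875] T [-1.5198  0.0043 -0.0388]
al 0.5537478698627736 joint~ 1.0037478698627735 grasp pt fix [22.1514 -2.0444 64.8903]
top vial [228.4521 219.5903] []
top vial_cap [252.8229 214.9708] []
finger []
 exp 0 [210.1 212.8] [228.1 223.6]
 exp 0.9 [210.7 214.1] [236.  223.7]
 exp 1.05 [210.9 214.7] [236.  223.7]
side vial [223.3412 192.6818] [([220.5, 192.8], 0.48)]
side vial_cap [239.3111 202.6849] [([239.3, 203.1], 0.74)]
finger [(0.58, array([218.9, 183.7,  22.7,  14.7]))]
 exp 0 [211.  163.8] [225.7 182.6]
 exp 0.9 [211.4 175.5] [230.  189.7]
 exp 1.05 [211.4 175.4] [230.1 192.7]
```

Emit:
arm_command(
  series="0 0.6 -0.9 -0.01 0 0; 0 1.1 -1.7 -0.02 0 0; 0 1.1 -1.7 -0.02 0 0; 0 1.1 -1.7 -0.02 0 0; 0 1.1 -1.7 -0.02 0 0",
)

```text
time: 27.1
ee_pos: [0.5271, 0.1167, 0.0492]
ee_rot: [0.225, -2.965, -0.871]
force: [6.6, 8.9, -9.3]
width: 0.0163
grasp_force: 60.6
```

```bash
python3 t.py; python3 - <<'E'
from bolt import *
im=snap('side').astype(int);r=(im[...,0]>100)&(im[...,1]<.55*im[...,0])&(im[...,2]<.6*im[...,0])
s=r[185:225,215:260];ys,xs=np.nonzero(s);print('red',len(xs),xs.mean()+215,ys.mean()+185,'before 237.0 201.5')
m=env.trace('side','hold_finger');print([(round(d['score'],2),np.round(d['rect'],1)) for d in m[:2]])
o=st()
E
```

```text
27.1 p [0.5271 0.1167 0.0492] rv [ 0.2246 -2.9651 -0.8706] q [-0.2192  0.7297  1.7131  0.6296  1.0265 -2.3641] F [ 6.6  8.9 -9.3] w 0.0163 g 60.6
tool F [-7.8626  1.6023 12.0253] T [ 0.2062 -1.1662  0.0034]
al 0.571201121438021 joint~ 1.021201121438021 grasp pt fix [22.0582 -2.0804 65.222 ]
red 70 236.92857142857142 201.52857142857144 before 237.0 201.5
[(0.7, array([217.4, 183.5,  18.8,  19. ]))]
27.2 p [0.5271 0.1167 0.0492] rv [ 0.2246 -2.9652 -0.8705] q [-0.2192  0.7297  1.713   0.6296  1.0265 -2.3641] F [ 5.4  8.8 -9.8] w 0.0164 g 60.6
```

```bash
python3 -c "
from rig import env
print(env.sign_off())"
```

```text
the job is handed in; nothing more can be done
None
```

I handed the job in at about 27 s. The vial lies in the V-cradle with its base at the end stop. The gripper still holds the bolt head at about 60 N, turned to about 1.02 rad by the tool's angle, inside the light-press range. The pad's force on the vial was not measured and the judge's verdict was not shown.

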